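# Hold a padlock in the corner of the engraving plate, under the magnifier

### The job

Set up the largest padlock for hand engraving. First swivel and tilt the bench magnifier so that the lens looks straight at the spot in the fenced corner of the engraving plate where the padlock will sit; then lay the padlock flat in that corner, its bottom end firmly against the end fence and its flank firmly against the side fence, with the shackle pointing away from the end fence, and finish while still holding it pressed against both fences for the engraver. Leave the other padlocks, the lock cylinder and the black screwdriver where they lie.

Things in the scene. Friction and masses are not known exactly. Their poses are not given: they have to be found in the camera images.
- padlock_large: Largest of three padlocks, brass, 68 x 45 x 19 mm, about 0.2 kg, lying flat. Origin: centre of its underside, +x to the shackle, z up. Body: x -32 to 6, y -22.5 to 22.5, z 0 to 19 mm; its bottom end is the face at x = -32. Shackle legs: x 6 to 25, outer sides at y = -18 and 18, z 6 to 13 mm. Grip it across the legs from above (36 mm wide, at x = 18), or across the body above the fences.
- shackle_tip (a point): Outermost point of the large padlock's shackle bow, 34 mm from the padlock's origin along its +x, 9.5 mm up.
- nest: Engraving plate, fixed: 120 (x) x 104 (y) x 12 mm dark steel, with two steel fences 10 mm above it. Origin: centre of the underside. End fence: inner face at x = 42, spans y -10 to 32 mm. Side fence: inner face at y = 36, spans only x 14 to 38 mm, leaving finger room beside the shackle. A seated padlock has its +x along the plate's -x and its origin at x 10, y 13.5, z 12 mm.
- nest_corner (a point): Where the lines of the two inner fence faces meet, on the plate's upper surface (plate x = 42, y = 36, z = 12 mm).
- nest_mark (a point): Spot that the lens must look at: centre of the upper face of the padlock's body when it is seated (plate x = 23, y = 13.5, z = 31 mm).
- end_fence: The longer fence (42 mm, smooth ground steel, friction about 0.25, like the plate), which the padlock's bottom end is pressed against, toward the plate's +x. Its origin and axes are those of the plate.
- side_fence: The shorter fence (24 mm, as smooth), which the padlock's flank is pressed against, toward the plate's +y. Its origin and axes are those of the plate.
- magnifier: Bench magnifier's heavy round foot, 110 mm across, fixed to the bench, with a post. Origin: centre of the underside; the vertical swivel axis runs through it. The lens stands in a fork on the post, its centre 170 mm above the bench on the swivel axis.
- mag_swivel (a joint): Swivel of the fork about the vertical, rad, counter-clockwise from above, -1.6 to 1.6; at 0 the lens looks along the foot's +x. Friction holds it where it is left (0.06 N m).
- mag_tilt (a joint): Tilt of the lens about the fork's horizontal axis through the lens centre, rad, -0.5 to 1.3; 0 = lens upright, looking level; positive = looking down, with the ball handle leaning forward. Friction holds it where it is left (0.06 N m).
- lens (a point): Centre of the lens (rim 90 mm outside, 10 mm thick). Its frame turns with the lens: +x is the direction in which the lens looks, y the tilt axis, z toward the ball handle. Turning either joint does not move this point. The fork reaches 68 mm out along y on both sides.
- lens_ball (a point): Centre of the black ball handle (18 mm diameter, on a thin stem at the top of the lens rim), 74 mm from the lens centre along the lens frame's +z. It can be pinched from above and led along its arc (then turn the gripper along with the swivel), or pushed.
- padlock_medium: Bystander: middle-sized padlock (grey steel, 58 x 38 x 16 mm). Leave it. Origin: centre of its underside.
- padlock_tiny: Bystander: smallest padlock (brass, 46 x 30 x 13 mm). Leave it. Origin: centre of its underside.
- lock_cylinder: Bystander: double lock cylinder (44 x 72 x 17 mm) lying behind the plate. Leave it.
- screwdriver_black: Bystander: screwdriver with a black handle (161 mm long, 25 mm thick), lying near the front edge. Leave it.
There are look-alikes about, which are no part of the job. What is shaped like the magnifier but brown is not meant.

How it is judged:
By the outcome, as a careful person would: the job done as asked, in the order asked, and still so for the second after the job is handed in, while the arm keeps its last pose, push and grip.
It also fails if it takes over 67 s, if anything falls off the work surface, if the arm or the gripper's body presses on something with over 40 N, if the wrist force passes 120 N, or if a joint passes its speed limit or range.

### The arm

A 6-joint arm with a two-finger parallel gripper is mounted at the origin on a cart in front of the work surface, level with it; the furniture and walls round the work are solid. World frame = base frame: x ahead of the robot, y to its left, z up, the work surface at z = 0. Lengths are in mm, angles in degrees, forces in N, time in s.
With the tool pointing down it reaches from about 350 to 975 mm from the base axis. Payload 4.9 kg.
Tool frame: the origin (TCP) lies at the very end of the fingers, on their centre line; the grasp point (between the pads) lies 19 mm behind it; z points along the fingers, y is the line along which they close (so a half turn about z gives the same grasp; the last joint's range is limited). The gripper opens to 85 mm and grips with 20 to 120 N. Pads are 22 mm wide; open, the fingers measure 114 mm over their backs; the gripper's body (76 mm by 85 mm) begins 54 mm behind the grasp point. The pads swing forward as they close: fully open they stand 13 mm farther back than shut.
Start: joints at [62.452, 3.019, 92.412, -0, 84.569, -6.818], TCP at [221.213, 584.522, 198.604] pointing down, gripper open.
Joint ranges: [-172.51, 172.51], [-57.92, 126.97], [3.15, 148.05], [-58.71, 238.71], [5.1, 150.11], [-179.66, 179.66]. Speed limits (degrees/s): [147.25, 147.25, 180, 180, 180, 180].

### API

Orientations are given as [roll, pitch, yaw] about the fixed x, y, z axes, in that order (R = Rz(yaw) Ry(pitch) Rx(roll)).
In Python, from workcell import state, vision, finish_job gives the robot as it stands.
- The arm moves only by the tool send_rows, never from a script. Its argument "deltas" is a list of rows, each a list of 7 numbers: the shift along the tool's x, y, z in cm, then the turn, a rotation vector about the tool's x, y, z in rad, then the opening, from 0 (shut) to 1 (fully open). In form: [[x, y, z, ax, ay, az, hand], ...]. A call has 1 to 5 rows; each row is the pose to reach, as a shift and turn from the pose commanded when the call began, along the tool's axes at that moment; what a row does not reach only later rows make up. A row lasts 1/12 s, in which the tool goes at most 41.7 mm and 7.16 degrees, less where a joint would pass 70% of its speed; a pose out of reach is approached as far as the arm can. A call with a gripper value outside its range is refused whole. The fingers move at their own pace and stop on an object; the grip force is fixed at half the most. Time passes only in rows, so rows that repeat a pose let the fingers close. It gives the time, the measured TCP pose, the force, the opening and the grip force at its end, in the units of the state.
- state(): the state, without advancing time (a new reading comes with each control period).
- vision.grab_frame(name): name is "scene" or "side" or "wrist"; returns a dict with "pixels" (480x640x3 uint8, red, green, blue), "mtx" (3x3 intrinsics, pixels), "rvec" (rotation vector, rad) and "tvec" (3), from world to camera coordinates, as OpenCV has them; the wrist camera has in their place "hand_eye" (4x4, takes a point from camera to tool coordinates, whose origin is the TCP and whose axes are the flange's). Camera axes: x right, y down, z forward; pixel columns grow to the right and rows downward; lengths in mm; the calibration is good to about 2 mm. A picture is of the moment at which its call begins: read the wrist's pose just before it. There is no depth.
- finish_job(): hands the job in; it is judged then, once.
Trained networks look in the newest picture that a camera, given by its name, has taken for a name from the list of things; names that differ only in an ending like _2 or _b are one class to them, and where a whole thing is asked for, a point or a joint stands for the part that bears it (a point fixed in the world has none). Each returns a list of dicts, best first, with "p" (0 to 1); they miss things now and then, are a little off and sometimes report something else, mostly with a low value. They report only what shows in the picture. A call takes as long as a camera call. They do not tell look-alikes from the thing itself.
- vision.boxes_of(camera, thing): "extent" ([left, top, right, bottom] in pixels, round what is visible of it).
- vision.tip_of(camera, thing): "location" ([row, column] in pixels: a listed point, or the origin of a listed thing).
The state is a dict: "time_s": time; "joints": joint angles; "qd": joint speeds; "joint_efforts": joint torques, N m; "tool_pos": TCP position; "orientation": TCP orientation; "ft_force": force on the tool from outside, world axes, zero at the start; "torque": the same for the moment, N m; "width": opening from 0.0 (shut) to 1.0 (fully open); "gripper_force": force on a finger pad.
Only numpy, scipy, OpenCV 4.12 (cv2) and the standard library are available. Lean on these libraries where they do the work, as an engineer would, in place of code of your own. Each camera call takes 0.05 s, during which the arm holds its last target. There are 200 camera calls.

## Working session

There is one attempt and no reset: what is moved stays moved. The work goes in short steps, Python scripts to look and compute and a tool call to move; the robot and the scene stay as the last step left them, time stands still between calls to the robot, and variables do not carry over. Pictures are saved under pics/ and viewed, at most 10 in all, crops included, and the job is handed in when it is done.

Besides the shell and the picture viewer there is one more tool, called after "Call:" as name([rows], argument=value, ...), one row to a line, values as JSON. send_rows: Moves the arm, as the interface text tells. Its arguments: {"type":"object","properties":{"deltas":{"type":"array"}},"required":["deltas"]}

```bash
mkdir -p pics; ls; cat > h.py <<'E'
import numpy as np, cv2
from scipy.spatial.transform import Rotation as R
from workcell import state, vision, finish_job
def cam(f):
    return f["mtx"],cv2.Rodrigues(np.array(f["rvec"],float))[0],np.array(f["tvec"],float).ravel()
def ray(f,rc):
    K,Rm,t=cam(f); d=Rm.T@np.linalg.inv(K)@np.array([rc[1],rc[0],1.]); return -Rm.T@t,d
def onz(f,rc,z):
    o,d=ray(f,rc); return o+d*(z-o[2])/d[2]
def tri(f1,a,f2,b):
    o1,d1=ray(f1,a);o2,d2=ray(f2,b);d1/=np.linalg.norm(d1);d2/=np.linalg.norm(d2)
    s=np.linalg.lstsq(np.c_[d1,-d2],o2-o1,rcond=None)[0]
    p,q=o1+s[0]*d1,o2+s[1]*d2; return (p+q)/2,np.linalg.norm(p-q)
def proj(f,P):
    K,Rm,t=cam(f); p=K@(Rm@np.array(P,float)+t); return p[[1,0]]/p[2]
def wcam(f,s):  # fill in rvec/tvec for wrist frame
    T=np.eye(4);T[:3,:3]=R.from_euler('xyz',s["orientation"],degrees=True).as_matrix();T[:3,3]=s["tool_pos"]
    W=np.linalg.inv(T@np.array(f["hand_eye"])); f["rvec"]=cv2.Rodrigues(W[:3,:3])[0];f["tvec"]=W[:3,3]; return f
def save(f,n): cv2.imwrite(n,cv2.cvtColor(f["pixels"],cv2.COLOR_RGB2BGR))
E
python3 - <<'E'
from h import *
s=state();print(s)
F={}
for c in("scene","side"):
    F[c]=vision.grab_frame(c);save(F[c],f"pics/{c}1.png")
    K,Rm,t=cam(F[c]);print(c,-Rm.T@t)
    for n in("padlock_large","shackle_tip","nest","nest_corner","nest_mark","magnifier","lens","lens_ball","padlock_medium","padlock_tiny"):
        print(n,[(np.round(d["location"]).tolist(),round(d["p"],2)) for d in vision.tip_of(c,n)],)
    for n in ("padlock_large","magnifier","lens"): print(n,[(np.round(d["extent"]).tolist(),round(d["p"],2)) for d in vision.boxes_of(c,n)])
E
```

```text
pics
{'time_s': 0.0, 'joints': array([ 6.24521684e+01,  3.05832942e+00,  9.24912717e+01, -6.20529044e-05,
        8.45673851e+01, -6.81783787e+00]), 'qd': array([-0.06572122, -0.02983645,  0.05215662,  0.04732536,  0.0452698 ,
        0.10361632]), 'joint_efforts': array([-1.01373367e-03, -3.93705046e+01, -3.70165014e+01, -2.11452170e-04,
        7.35145120e-03,  1.18494646e-05]), 'tool_pos': array([220.90892122, 583.93405765, 197.36004081]), 'orientation': array([-1.79883834e+02, -1.38264736e-02,  1.59269998e+02]), 'ft_force': array([-0.4068701 ,  0.21835703,  0.35250817]), 'torque': array([-0.01857616,  0.04983651,  0.03138024]), 'gripper_force': 0.0, 'width': 1.0004244574709726}
scene [ 162.6488525  -682.98772318  602.72421266]
padlock_large [([264.0, 251.0], 0.81)]
shackle_tip [([264.0, 239.0], 0.6)]
nest [([334.0, 321.0], 0.95), ([315.0, 334.0], 0.48), ([323.0, 406.0], 0.3)]
nest_corner [([316.0, 332.0], 0.9)]
nest_mark [([319.0, 332.0], 0.68), ([346.0, 348.0], 0.67), ([307.0, 354.0], 0.32)]
magnifier [([376.0, 427.0], 0.72)]
lens [([300.0, 441.0], 0.97), ([347.0, 351.0], 0.71)]
[... 412 characters left out ...]
, 326.0], 0.85), ([346.0, 297.0, 360.0, 368.0], 0.82)]
side [138.55599604 823.55432943 771.28198552]
padlock_large [([348.0, 304.0], 0.71)]
shackle_tip [([355.0, 318.0], 0.57)]
nest []
nest_corner []
nest_mark []
magnifier [([218.0, 351.0], 0.56)]
lens [([173.0, 352.0], 0.81), ([183.0, 412.0], 0.61)]
lens_ball [([147.0, 354.0], 0.96), ([157.0, 416.0], 0.58)]
padlock_medium []
padlock_tiny [([351.0, 306.0], 0.65), ([376.0, 264.0], 0.48)]
padlock_large [([290.0, 336.0, 316.0, 360.0], 0.79), ([391.0, 158.0, 430.0, 212.0], 0.25)]
magnifier [([392.0, 159.0, 431.0, 210.0], 0.58), ([331.0, 144.0, 374.0, 230.0], 0.57)]
lens [([337.0, 152.0, 369.0, 184.0], 0.73), ([398.0, 156.0, 423.0, 197.0], 0.63)]
```

View pics/scene1.png

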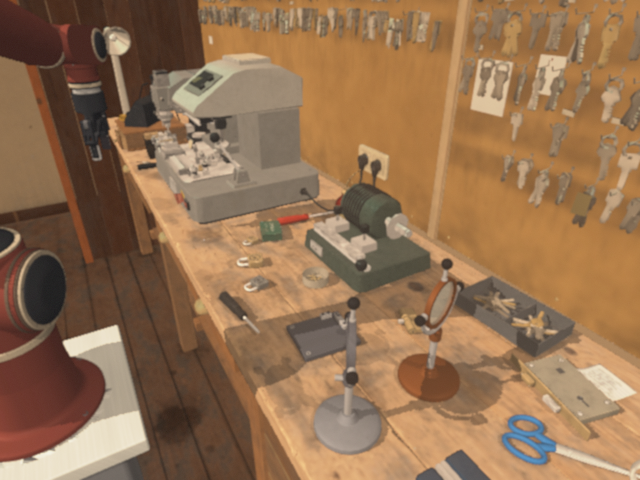

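View pics/side1.png

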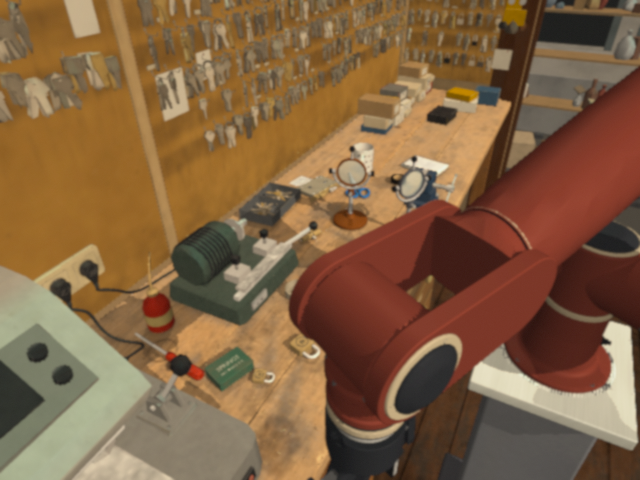

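The scene view shows a grey magnifier (foot ~[424,348], lens ~[347,351], ball [303,353], row/col), with a brown look-alike at col 430. The plate is at [335,321]. There are three padlocks: small brass [243,248], larger brass [263,250] and grey [284,257]. The side view is mostly blocked by the arm, showing two brass padlocks at [347,303] and [376,264] and the grey lens at [183,412].

```bash
python3 - <<'E'
from h import *
F={c:vision.grab_frame(c) for c in("scene","side")}
s=F["scene"];d=F["side"]
for n,rc,z in[("tiny",(243,248),5),("large",(264,251),5),("med",(284,257),5),("nest",(335,321),12),("foot",(424,348),10),("brown",(376,427),5)]: print(n,onz(s,rc,z).round(0))
print("lens",onz(s,(347,351),170).round(),tri(s,(347,351),d,(183,412)))
print("ball",tri(s,(303.5,353),d,(157,416)))
print("large",tri(s,(264,251),d,(348,304)),"tip",tri(s,(264,239),d,(355,318)))
c=s["pixels"][220:460,210:450];cv2.imwrite("pics/crop.png",cv2.resize(c[:,:,::-1],(720,720))[:600] if 0 else cv2.resize(c[:200,:240,::-1],(720,600),interpolation=cv2.INTER_CUBIC))
E
```

```text
tiny [519. 337.   5.]
large [484. 230.   5.]
med [463. 139.   5.]
nest [ 501. -100.   12.]
foot [ 434. -301.   10.]
brown [ 616. -282.    5.]
lens [ 435. -299.  170.] (array([ 437.25158241, -296.80630033,  168.28417026]), np.float64(2.4568591097797214))
ball (array([ 435.40378703, -299.16207428,  247.38463945]), np.float64(2.045702061014723))
large (array([ 4.90545854e+02,  2.40158691e+02, -3.20190935e-01]), np.float64(5.8449367270206745)) tip (array([456.35851492, 245.7117912 ,   4.4384175 ]), np.float64(2.584095714075663))
```

View pics/crop.png

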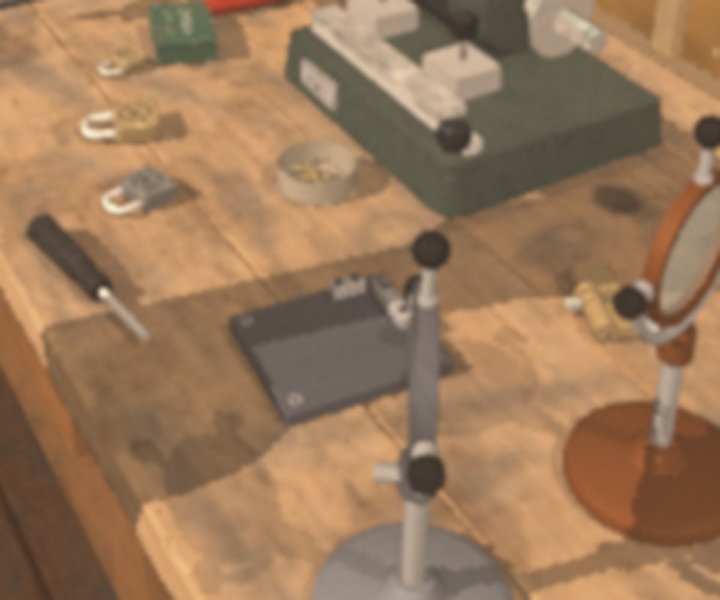

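The chosen padlock is the larger brass one at [261,252]; the smaller brass at [243,248], the grey at [284,257] and the brass cylinder at [323,406] are ruled out. The magnifier is the grey one at col 350, not the brown one at col 430. Next I move to look from close by.

```bash
cat >> h.py <<'E'
def go(pos,rpy=None,s=None):
    s=s or state(); Rt=R.from_euler('xyz',s["orientation"],degrees=True)
    d=Rt.inv().apply(np.array(pos,float)-s["tool_pos"])/10
    rv=(Rt.inv()*R.from_euler('xyz',rpy,degrees=True)).as_rotvec() if rpy is not None else np.zeros(3)
    print("d",d.round(2),"rv",rv.round(3)); return d,rv
E
python3 - <<'E'
from h import *
f=vision.grab_frame("wrist");print(np.array(f["hand_eye"]).round(2),f["mtx"])
go((330,350,260),(180,0,159.27))
go((440,240,260),(180,0,180))
s=state();print(s["time_s"])
E
```

```text
[[  -0.     -0.95   -0.33   85.73]
 [   1.     -0.     -0.     -0.25]
 [   0.     -0.33    0.95 -175.09]
 [   0.      0.      0.      1.  ]] [[376.81785101   0.         321.37055322]
 [  0.         376.81785101 241.34991827]
 [  0.           0.           1.        ]]
d [-18.48 -18.08  -6.14] rv [-0.  0.  0.]
d [-32.66 -24.48  -6.14] rv [-0.     0.    -0.362]
1.55
```

Call:
send_rows([
  [-2.5, -2.5, -0.8, 0, 0, 0, 1],
  [-5, -5, -1.6, 0, 0, 0, 1],
  [-7.5, -7.5, -2.4, 0, 0, 0, 1],
  [-10, -10, -3.2, 0, 0, 0, 1],
  [-12.5, -12.5, -4, 0, 0, 0, 1],
])

```text
time_s: 1.97
tool_pos: [294.1, 421.9, 239.0]
orientation: [180.0, 0.0, 159.3]
ft_force: [0.3, 0.3, 0.1]
width: 1.001
gripper_force: 0.0
```

Call:
send_rows([
  [-3, -2.3, -0.8, 0, 0, 0, 1],
  [-6, -4.6, -1.6, 0, 0, 0, 1],
  [-9, -7, -2.4, 0, 0, 0, 1],
  [-12, -9, -2.4, 0, 0, 0, 1],
  [-15, -10, -2.4, 0, 0, 0, 1],
])

```text
time_s: 2.38
tool_pos: [399.6, 274.7, 264.1]
orientation: [179.9, 0.1, 159.2]
ft_force: [0.2, 0.8, 0.6]
width: 0.999
gripper_force: 0.0
```

Call:
send_rows([
  [-2, -1, 0, 0, 0, -0.09, 1],
  [-4, -2, 0, 0, 0, -0.18, 1],
  [-5, -2, 0, 0, 0, -0.27, 1],
  [-5, -2, 0, 0, 0, -0.36, 1],
  [-5, -2, 0, 0, 0, -0.36, 1],
])

```text
time_s: 2.8
tool_pos: [438.9, 239.7, 262.6]
orientation: [-180.0, -0.0, 179.9]
ft_force: [0.3, 1.0, 0.5]
width: 0.999
gripper_force: 0.0
```

```bash
python3 - <<'E'
from h import *
s=state();f=wcam(vision.grab_frame("wrist"),s);save(f,"pics/w1.png")
for n,z in(("padlock_large",0),("shackle_tip",9.5),("padlock_medium",0),("padlock_tiny",0)):
    for d in vision.tip_of("wrist",n): print(n,np.round(d["location"]),round(d["p"],2),onz(f,d["location"],z).round(1))
go((420,-40,300))
E
```

```text
padlock_large [222. 322.] 0.64 [479.5 240.9   0. ]
padlock_large [143. 154.] 0.48 [386.2  50.9   0. ]
shackle_tip [200. 329.] 0.92 [450.3 248.5   9.5]
padlock_medium [204. 239.] 0.57 [456.6 141.7   0. ]
padlock_tiny [258. 409.] 0.57 [525.8 348.8   0. ]
d [  1.75 -28.07  -3.74] rv [0. 0. 0.]
```

View pics/w1.png

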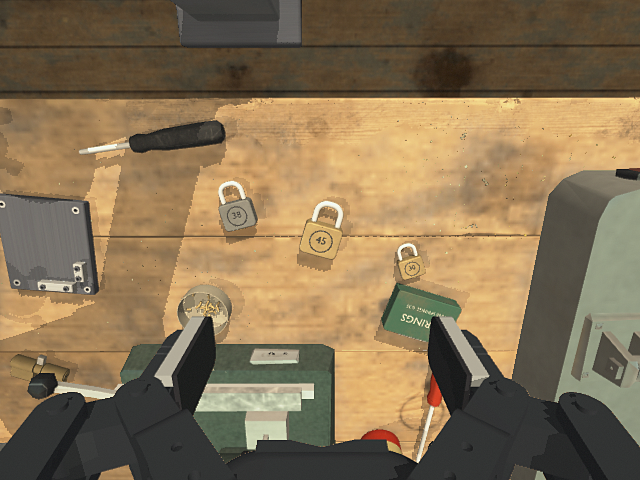

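The wrist view shows padlock "45" (large brass) at col 322,row 235 with the shackle up toward the robot, "38" grey at col 237, and tiny brass at col 411. The plate is at the left, its fences at its bottom edge (long) and lower right edge (short). So plate x,y ≈ world x,y.

Call:
send_rows([
  [0.4, -4, -0.8, 0, 0, 0, 1],
  [0.8, -8, -1.6, 0, 0, 0, 1],
  [1.2, -12, -2.4, 0, 0, 0, 1],
  [1.6, -16, -3.2, 0, 0, 0, 1],
  [2, -20, -4, 0, 0, 0, 1],
])

```text
time_s: 3.47
tool_pos: [417.3, 39.3, 303.2]
orientation: [-180.0, 0.1, 179.9]
ft_force: [1.4, -0.6, -0.9]
width: 1.0
gripper_force: 0.0
```

Call:
send_rows([
  [0, -4, 0, 0, 0, 0, 1],
  [0, -8, 0, 0, 0, 0, 1],
  [0, -9, 0, 0, 0, 0, 1],
  [0, -9, 0, 0, 0, 0, 1],
])

```text
time_s: 3.8
tool_pos: [417.7, -51.5, 302.6]
orientation: [-180.0, 0.0, 179.6]
ft_force: [-0.6, 0.3, -0.3]
width: 0.998
gripper_force: 0.0
```

```bash
python3 - <<'E'
from h import *
s=state();f=wcam(vision.grab_frame("wrist"),s);save(f,"pics/w2.png");print(s["tool_pos"],s["time_s"])
for n,z in(("nest",0),("nest_corner",12),("nest_mark",31),("magnifier",0),("lens",170),("lens_ball",244)):
    for d in vision.tip_of("wrist",n): print(n,np.round(d["location"]),round(d["p"],2),onz(f,d["location"],z).round(1))
f=vision.grab_frame("side");save(f,"pics/side2.png")
for n,z in(("nest",0),("nest_corner",12),("nest_mark",31),("magnifier",0),("lens",170),("lens_ball",244),("padlock_large",0),("shackle_tip",9.5)):
    for d in vision.tip_of("side",n): print("side",n,np.round(d["location"]),round(d["p"],2),onz(f,d["location"],z).round(1))
E
```

```text
[417.70664627 -51.4918196  302.58564437] 3.8
nest [250. 294.] 0.93 [508.1 -88.8   0. ]
nest [227. 541.] 0.33 [479.1 238.4   0. ]
nest_corner [282. 314.] 0.8 [550.9 -62.1  12. ]
magnifier [199. 134.] 0.75 [ 437.  -293.1    0. ]
magnifier [320. 163.] 0.72 [ 614.8 -282.4    0. ]
lens [407.  98.] 0.58 [ 614.8 -280.4  170. ]
side nest [265. 358.] 0.76 [505.3 -86.1   0. ]
side nest [355. 321.] 0.17 [451.5 239.2  -0. ]
side nest_corner [262. 340.] 0.83 [547.1 -60.9  12. ]
side nest_corner [240. 311.] 0.58 [ 668.6 -116.    12. ]
side nest_mark [254. 348.] 0.88 [535.8 -80.9  31. ]
side magnifier [219. 351.] 0.9 [ 618.  -291.2    0. ]
side magnifier [315. 380.] 0.73 [381.8  69.3   0. ]
side magnifier [233. 406.] 0.68 [ 438.6 -295.5    0. ]
side lens [174. 351.] 0.78 [ 613.9 -269.9  170. ]
side lens [184. 410.] 0.58 [ 440.2 -288.9  170. ]
side lens_ball [158. 414.] 0.62 [ 442.1 -300.2  244. ]
side padlock_large [349. 304.] 0.95 [492.2 241.8   0. ]
side shackle_tip [354. 319.] 0.79 [452.5 245.5   9.5]
```

View pics/w2.png

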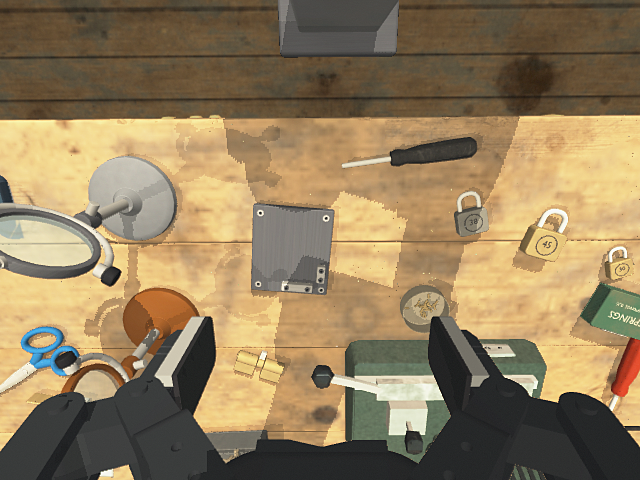

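```bash
python3 - <<'E'
from h import *
s=state();f=wcam(vision.grab_frame("wrist"),s)
c=[onz(f,(r,cc),12) for cc,r in((254,203),(334,209),(326,294),(252,291))]
for p in c: print(p.round(1))
C=np.mean(c,0);print("centre",C.round(1))
vx=(c[3]-c[0]+c[2]-c[1])/2;vy=(c[1]-c[0]+c[2]-c[3])/2
print(vx,np.linalg.norm(vx),np.degrees(np.arctan2(vx[1],vx[0])),vy,np.linalg.norm(vy),np.degrees(np.arctan2(-vy[0],vy[1])))
print("lens,ball proj",proj(f,(436,-298,170)),proj(f,(435.4,-299,247)))
g=f["pixels"][90:320,0:230];cv2.imwrite("pics/w2c.png",cv2.resize(g[:,:,::-1],(600,600),interpolation=cv2.INTER_CUBIC))
E
```

```text
[ 441.4 -134.7   12. ]
[449.4 -33.6  12. ]
[569.4 -43.5  12. ]
[ 564.6 -144.9   12. ]
centre [506.2 -89.2  12. ]
[ 1.21539793e+02 -1.00794761e+01 -2.84217094e-14] 121.95702979299669 -4.74077580029727 [ 6.39988159e+00  1.01235469e+02 -2.84217094e-14] 101.43756022357475 -3.6172982760070163
lens,ball proj [239.37166426  33.27573081] [275.50471624 -51.69666927]
```

View pics/w2c.png

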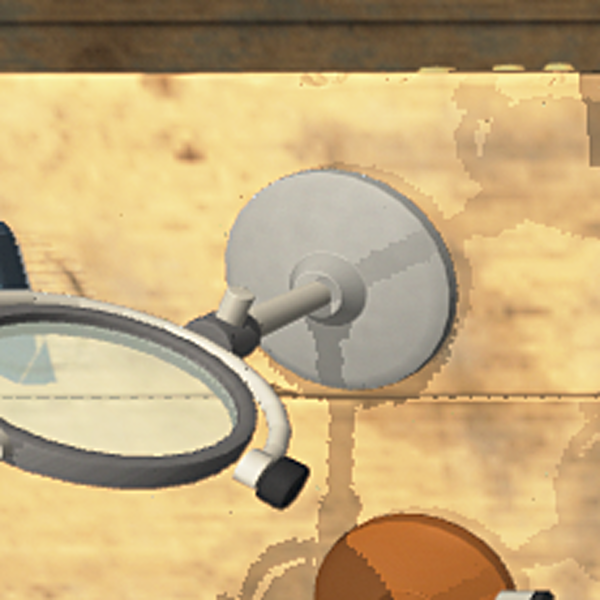

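The crop shows the grey magnifier: the foot on the left, the lens upright above it with its fork knob at px (110,275). The lens plane runs roughly along az 54°. Next I hover above the ball.

Call:
send_rows([
  [0, -3.8, 0, 0, 0, 0.1, 1],
  [-0.5, -7.6, 0, 0, 0, 0.2, 1],
  [-1, -11.4, 0, 0, 0, 0.3, 1],
  [-1.4, -15.2, 0, 0, 0, 0.4, 1],
  [-1.8, -19, 0, 0, 0, 0.5, 1],
])

```text
time_s: 5.07
tool_pos: [435.5, -241.6, 302.7]
orientation: [180.0, 0.0, 151.0]
ft_force: [0.2, 0.5, -0.1]
width: 0.996
gripper_force: 0.0
```

```bash
python3 - <<'E'
from h import *
print(state()["tool_pos"]);go((436,-298,310),(180,0,144))
E
```

```text
[ 435.46468626 -241.56045643  302.6996747 ]
d [-2.79 -4.91 -0.73] rv [0.    0.001 0.121]
```

Call:
send_rows([
  [-1.4, -2.5, -0.4, 0, 0, 0.06, 1],
  [-2.8, -4.9, -0.7, 0, 0, 0.12, 1],
  [-2.8, -4.9, -0.7, 0, 0, 0.12, 1],
])

```text
time_s: 5.32
tool_pos: [436.0, -300.3, 309.4]
orientation: [-179.9, 0.0, 144.0]
ft_force: [-0.2, -0.1, -0.5]
width: 1.001
gripper_force: 0.0
```

```bash
python3 - <<'E'
from h import *
s=state();f=wcam(vision.grab_frame("wrist"),s);save(f,"pics/w3.png");print(s["tool_pos"],s["orientation"],s["time_s"])
for n,z in(("magnifier",0),("lens",170),("lens_ball",244),("nest_corner",12),("nest",0)):
    for d in vision.tip_of("wrist",n): print(n,np.round(d["location"]),round(d["p"],2),onz(f,d["location"],z).round(1))
E
```

```text
[ 436.04120951 -300.31077763  309.35692514] [-1.79917784e+02  3.56035221e-03  1.43998377e+02] 5.3167
magnifier [277. 409.] 0.9 [ 616.  -281.2    0. ]
magnifier [177. 327.] 0.55 [ 434.1 -292.4    0. ]
lens [210. 331.] 0.68 [ 435.9 -291.4  170. ]
lens [141. 522.] 0.61 [ 479.3 -133.4  170. ]
lens_ball [237. 336.] 0.84 [ 436.6 -289.9  244. ]
lens_ball [212. 328.] 0.6 [ 419.4 -283.9  244. ]
nest_corner [142. 540.] 0.64 [550.6 -57.9  12. ]
nest [127. 493.] 0.95 [505.  -91.8   0. ]
```

View pics/w3.png

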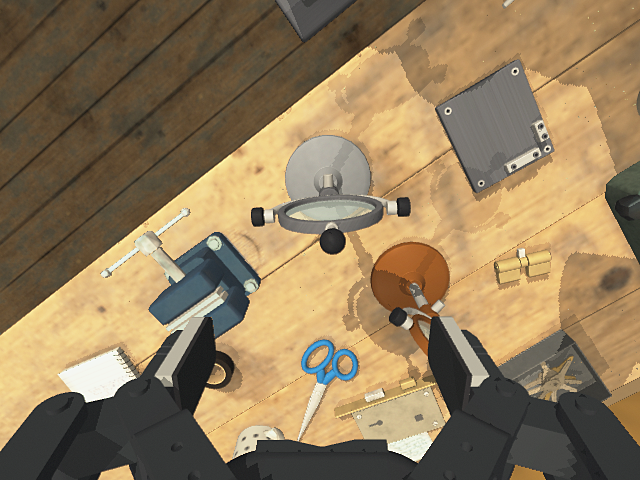

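The view shows the fork knobs at px (258,217) and (404,207), the ball at (333,240), and a hub pin pointing up the image. The plate's fences are at its right-hand corner near (540,140).

```bash
python3 - <<'E'
from h import *
s=state();f=wcam(vision.grab_frame("wrist"),s)
a=onz(f,(217,258),170);b=onz(f,(207,404),170);print(a,b,np.linalg.norm(b-a),(a+b)/2,np.degrees(np.arctan2(b[1]-a[1],b[0]-a[0])))
L=(a+b)/2
print("ball",onz(f,(240,333),244))
c=[onz(f,(r,cc),12) for cc,r in((437,103),(516,61),(552,152),(477,193))]
for p in c: print(p.round(1))
C=np.mean(c,0);print("centre",C)
for p in ((23,13.5,31),):
  for yaw in(-4.2,):
    m=R.from_euler('z',yaw,degrees=True).apply(p)+[C[0],C[1],0];v=m-np.r_[L[:2],170]
    print("mark",m,"az",np.degrees(np.arctan2(v[1],v[0])),"tilt",np.degrees(np.arctan2(-v[2],np.hypot(*v[:2]))))
    c=R.from_euler('z',yaw,degrees=True).apply((42,36,12))+[C[0],C[1],0];print("corner",c)
vx=(c,)
E
```

```text
[ 405.02542574 -340.74993785  170.        ] [ 470.80907906 -233.43016934  170.        ] 125.87701044063716 [ 437.9172524 -287.0900536  170.       ] 58.49300856334517
ball [ 438.00219661 -287.26447404  244.        ]
[ 438.3 -129.9   12. ]
[451.4 -34.3  12. ]
[569.4 -43.4  12. ]
[ 561.4 -142.3   12. ]
centre [505.12254541 -87.47973527  12.        ]
mark [529.04949405 -75.70046836  31.        ] az 66.67862509674991 tilt 31.12486945798882
corner [549.64632855 -54.65241837  12.        ]
```

```bash
python3 - <<'E'
from h import *
print(state()["tool_pos"]);go((437,-292,275),(180,0,148.5))
E
```

```text
[ 436.73762608 -295.01317801  309.73295453]
d [0.15 0.26 3.47] rv [ 0.    0.   -0.07]
```

Call:
send_rows([
  [0.1, 0.2, 1.7, 0, 0, -0.035, 1],
  [0.2, 0.3, 3.4, 0, 0, -0.07, 1],
  [0.2, 0.3, 3.4, 0, 0, -0.07, 1],
  [0.2, 0.3, 3.4, 0, 0, -0.07, 1],
  [0.2, 0.3, 3.4, 0, 0, -0.07, 1],
])

```text
time_s: 6.08
tool_pos: [437.0, -292.3, 276.6]
orientation: [-180.0, 0.1, 148.4]
ft_force: [-0.2, 0.1, -0.3]
width: 0.996
gripper_force: 0.0
```

```bash
python3 - <<'E'
from h import *
for k in range(3):
    s=state();f=wcam(vision.grab_frame("wrist"),s);print(s["tool_pos"],s["orientation"])
    for n,z in(("lens",170),("lens_ball",244)):
        d=vision.tip_of("wrist",n)[0]; print(n,np.round(d["location"]),round(d["p"],2),onz(f,d["location"],z).round(1))
    T=R.from_euler('xyz',s["orientation"],degrees=True)
    b=cv2.inRange(f["pixels"],(0,0,0),(50,50,50))
    n,l,st,c=cv2.connectedComponentsWithStats(b)
    for i in range(1,n):
        if 60<st[i,4]<3000 and 150<c[i][1]<300: print(st[i],c[i].round(1),onz(f,c[i][::-1],244).round(1),onz(f,c[i][::-1],170).round(1))
E
```

```text
[ 436.99097264 -292.26495882  276.5715991 ] [-1.79985614e+02  6.49691871e-02  1.48385888e+02]
lens [387. 436.] 0.96 [ 621.  -283.9  170. ]
lens_ball [263. 324.] 0.67 [ 437.5 -291.3  244. ]
[609 215  31  87 161] [623.3 259.5] [ 528.2 -139.3  244. ] [ 586.9 -100.6  170. ]
[234 217  14  20 166] [241.3 227.1] [ 393.2 -320.2  244. ] [ 403.8 -346.1  170. ]
[395 218  14  20 182] [401.5 228. ] [ 442. -242.  244.] [ 470. -240.  170.]
[623 230  17  28 310] [631.8 243. ] [ 520.6 -131.9  244. ] [576.5 -90.6 170. ]
[307 251  29  29 512] [321.9 265. ] [ 437.6 -293.1  244. ] [ 464.  -309.4  170. ]
[ 437.16325494 -292.75572811  277.05160082] [-1.79979109e+02  1.22582150e-01  1.48376248e+02]
lens [226. 319.] 0.65 [ 435.1 -294.5  170. ]
lens_ball [261. 326.] 0.72 [ 437.1 -290.2  244. ]
[235 216  14  20 158] [242.1 226.3] [ 393.3 -320.3  244. ] [ 403.9 -346.   170. ]
[395 217  15  20 189] [401.8 226.9] [ 441.9 -242.   244. ] [ 469.8 -239.9  170. ]
[609 221  31  80 147] [623.1 258.6] [ 528.2 -139.5  244. ] [ 586.8 -100.8  170. ]
[623 229  17  29 312] [632.  242.2] [ 520.7 -132.   244. ] [576.6 -90.7 170. ]
[308 250  29  29 508] [322.5 263.9] [ 437.6 -293.1  244. ] [ 463.9 -309.1  170. ]
[ 436.9141405  -292.72100191  276.39432106] [-1.79986101e+02  6.75287884e-02  1.48372719e+02]
lens [228. 321.] 0.95 [ 437.2 -294.   170. ]
lens_ball [262. 324.] 0.58 [ 436.5 -291.3  244. ]
[235 217  14  20 157] [241.9 227.1] [ 393.3 -320.4  244. ] [ 403.9 -346.1  170. ]
[395 218  15  20 195] [402.2 227.8] [ 442.  -242.1  244. ] [ 470. -240.  170.]
[610 218  30  83 158] [623.9 259.6] [ 528.3 -139.6  244. ] [ 587.  -100.8  170. ]
[623 230  17  28 307] [632.3 242.9] [ 520.5 -132.2  244. ] [576.5 -90.9 170. ]
[308 251  29  29 506] [322.7 264.8] [ 437.6 -293.1  244. ] [ 464.1 -309.2  170. ]
```

Call:
send_rows([
  [0, 0, 2, 0, 0, 0, 1],
  [-0.1, 0, 4.2, 0, 0, 0, 0.6],
  [-0.1, 0, 4.2, 0, 0, 0, 0.4],
  [-0.1, 0, 4.2, 0, 0, 0, 0.3],
  [-0.1, 0, 4.2, 0, 0, 0, 0.26],
])

```text
time_s: 6.95
tool_pos: [437.8, -293.3, 234.6]
orientation: [-180.0, 0.1, 148.4]
ft_force: [0.1, 0.3, 1.4]
width: 0.451
gripper_force: 0.0
```

Call:
send_rows([
  [0, 0, 0, 0, 0, 0, 0.22],
  [0, 0, 0, 0, 0, 0, 0.15],
  [0, 0, 0, 0, 0, 0, 0.1],
  [0, 0, 0, 0, 0, 0, 0.1],
  [0, 0, 0, 0, 0, 0, 0.1],
])

```text
time_s: 7.37
tool_pos: [437.7, -293.1, 234.1]
orientation: [-180.0, 0.0, 148.4]
ft_force: [0.4, 0.6, -0.2]
width: 0.101
gripper_force: 0.0
```

```bash
python3 - <<'E'
from h import *
s=state();f=wcam(vision.grab_frame("wrist"),s);print(s["tool_pos"],s["width"],s["gripper_force"])
g=f["pixels"][150:450,120:520];cv2.imwrite("pics/w4.png",cv2.resize(g[:,:,::-1],(800,600),interpolation=cv2.INTER_CUBIC))
E
```

```text
[ 437.66910291 -293.12520267  234.07033762] 0.10109977319420438 0.0
```

View pics/w4.png

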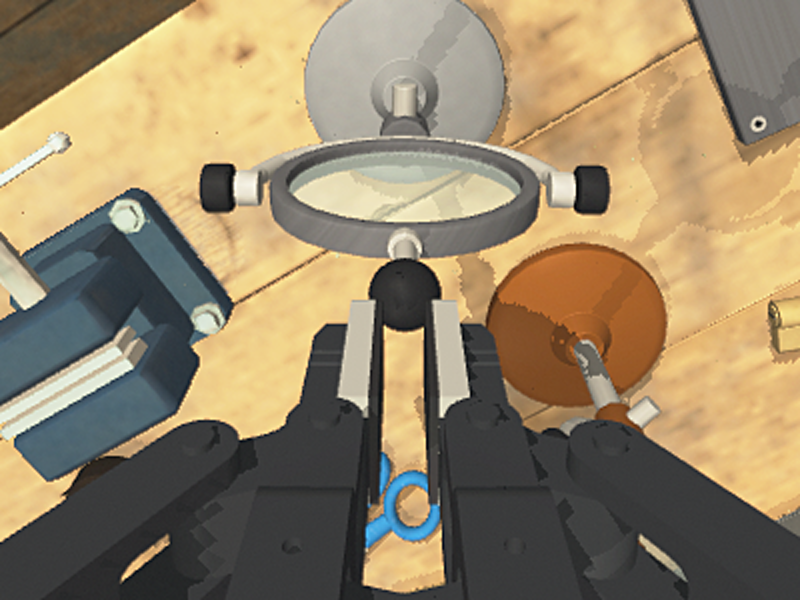

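The ball shows between and just beyond the fingertips, at px (322,297); the fingers seem to have closed above it. I open, go lower, and close again.

Call:
send_rows([
  [0, 0, 0, 0, 0, 0, 0.45],
  [0, 0, 0, 0, 0, 0, 0.45],
  [0, 0, 0, 0, 0, 0, 0.45],
  [0, 0, 0.6, 0, 0, 0, 0.45],
  [0, 0, 1.2, 0, 0, 0, 0.45],
])

```text
time_s: 7.83
tool_pos: [437.7, -293.1, 221.5]
orientation: [-180.0, 0.0, 148.4]
ft_force: [-0.4, 0.1, -0.7]
width: 0.449
gripper_force: 0.0
```

Call:
send_rows([
  [0, 0, 0, 0, 0, 0, 0.3],
  [0, 0, 0, 0, 0, 0, 0.1],
  [0, 0, 0, 0, 0, 0, 0.1],
  [0, 0, 0, 0, 0, 0, 0.1],
  [0, 0, 0, 0, 0, 0, 0.1],
])

```text
time_s: 8.25
tool_pos: [437.7, -293.1, 221.9]
orientation: [-180.0, 0.0, 148.4]
ft_force: [0.1, -1.1, -0.2]
width: 0.101
gripper_force: 0.0
```

```bash
python3 - <<'E'
from h import *
s=state();f=vision.grab_frame("scene");print(proj(f,s["tool_pos"]),proj(f,(437,-293,244)))
g=f["pixels"][200:420,260:440];a=cv2.resize(g[:,:,::-1],(450,550),interpolation=cv2.INTER_CUBIC)
w=vision.grab_frame("wrist")["pixels"][200:400,220:420];b=cv2.resize(w[:,:,::-1],(350,350),interpolation=cv2.INTER_CUBIC)
o=np.zeros((550,800,3),np.uint8);o[:,:450]=a;o[:350,450:]=b;cv2.imwrite("pics/w5.png",o)
E
```

```text
[315.09384892 351.7794032 ] [302.21317458 351.90101677]
```

View pics/w5.png

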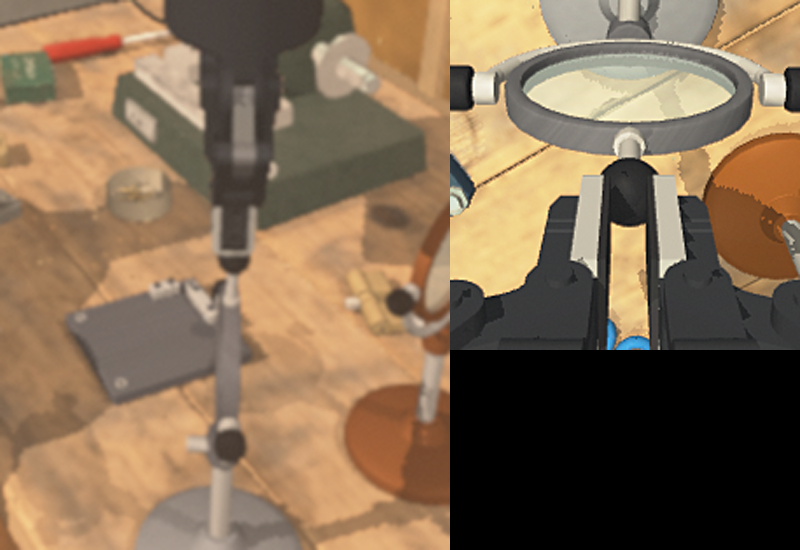

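The scene crop shows the fingertips ending about at the ball's top (tips near row 303, while the stated TCP projects to row 315). The fingers therefore end ~30 mm short of the stated TCP, and I go lower with force checks.

Call:
send_rows([
  [0, 0, 0, 0, 0, 0, 0.45],
  [0, 0, 0, 0, 0, 0, 0.45],
  [0, 0, 0, 0, 0, 0, 0.45],
  [0, 0, 0.5, 0, 0, 0, 0.45],
  [0, 0, 1, 0, 0, 0, 0.45],
])

```text
time_s: 8.77
tool_pos: [437.7, -293.2, 211.6]
orientation: [-180.0, 0.0, 148.4]
ft_force: [0.2, 0.0, 0.4]
width: 0.45
gripper_force: 0.0
```

Call:
send_rows([
  [0, 0, 0, 0, 0, 0, 0.3],
  [0, 0, 0, 0, 0, 0, 0.1],
  [0, 0, 0, 0, 0, 0, 0.1],
  [0, 0, 0, 0, 0, 0, 0.1],
  [0, 0, 0, 0, 0, 0, 0.1],
])

```text
time_s: 9.18
tool_pos: [437.3, -292.5, 211.0]
orientation: [180.0, -0.1, 148.4]
ft_force: [0.1, 1.2, -2.9]
width: 0.153
gripper_force: 58.6
```

Contact at last: the pads caught the top of the ball (13 mm wide). I open, go 14 mm lower and regrip.

Call:
send_rows([
  [0, 0, 0, 0, 0, 0, 0.4],
  [0, 0, 0, 0, 0, 0, 0.4],
  [0, 0, 0.5, 0, 0, 0, 0.4],
  [0, 0, 1, 0, 0, 0, 0.4],
  [0, 0, 1.4, 0, 0, 0, 0.4],
])

```text
time_s: 9.6
tool_pos: [437.6, -293.1, 197.3]
orientation: [-180.0, 0.0, 148.4]
ft_force: [0.5, 0.3, -1.2]
width: 0.401
gripper_force: 0.0
```

Call:
send_rows([
  [0, 0, 0, 0, 0, 0, 0.3],
  [0, 0, 0, 0, 0, 0, 0.1],
  [0, 0, 0, 0, 0, 0, 0.1],
  [0, 0, 0, 0, 0, 0, 0.1],
  [0, 0, 0, 0, 0, 0, 0.1],
])

```text
time_s: 10.02
tool_pos: [437.4, -292.6, 197.1]
orientation: [180.0, -0.1, 148.4]
ft_force: [1.1, 1.3, -3.2]
width: 0.167
gripper_force: 58.5
```

Call:
send_rows([
  [0.8, 0, 0.05, 0, 0, 0, 0.1],
  [1.6, 0, 0.18, 0, 0, 0, 0.1],
  [2.4, 0, 0.4, 0, 0, 0, 0.1],
  [3.0, 0, 0.65, 0, 0, 0, 0.1],
  [3.5, 0, 0.9, 0, 0, 0, 0.1],
])

```text
time_s: 10.43
tool_pos: [407.9, -274.9, 190.5]
orientation: [-180.0, 0.2, 148.4]
ft_force: [2.7, 0.7, 5.9]
width: 0.166
gripper_force: 59.6
```

Call:
send_rows([
  [0.15, 0, 0.09, 0, 0, 0, 0.1],
  [0.3, 0, 0.18, 0, 0, 0, 0.1],
  [0.45, 0, 0.27, 0, 0, 0, 0.1],
])

```text
time_s: 10.68
tool_pos: [404.0, -272.9, 188.1]
orientation: [-179.9, 0.2, 148.4]
ft_force: [1.0, 2.3, 6.3]
width: 0.166
gripper_force: 59.7
```

```bash
python3 - <<'E'
from h import *
s=state();print(s["tool_pos"],s["ft_force"],s["torque"],s["width"])
f=wcam(vision.grab_frame("wrist"),s)
for d in vision.tip_of("wrist","lens_ball"): print(d)
E
```

```text
[ 403.95356719 -272.90048371  188.10742448] [1.00573878 2.3472737  6.32647731] [-0.12850653 -0.3438075   0.11571874] 0.16560674985895502
{'location': [353.1, 324.0], 'p': 0.88}
```

Call:
send_rows([
  [0.35, 0, 0.24, 0, 0, 0, 0.1],
  [0.7, 0, 0.5, 0, 0, 0, 0.1],
  [0.7, 0, 0.5, 0, 0, 0, 0.1],
])

```text
time_s: 11.03
tool_pos: [396.6, -269.2, 182.8]
orientation: [-179.8, -0.0, 148.3]
ft_force: [-4.4, -1.6, 7.6]
width: 0.165
gripper_force: 58.7
```

No stop at 0.69 rad, so this is the forward side (az 148°). Now I lead the ball round to az ≈ 66.7° at tilt ≈ 0.535.

Call:
send_rows([
  [-0.23, 0.54, -0.16, 0, 0, 0.12, 0.1],
  [-0.62, 1.0, -0.38, 0, 0, 0.24, 0.1],
  [-1.0, 1.39, -0.54, 0, 0, 0.36, 0.1],
  [-1.33, 1.755, -0.63, 0, 0, 0.48, 0.1],
  [-1.56, 2.146, -0.63, 0, 0, 0.6, 0.1],
])

```text
time_s: 11.45
tool_pos: [420.7, -258.8, 188.1]
orientation: [-179.8, -0.0, 113.6]
ft_force: [-4.3, 0.3, 5.0]
width: 0.164
gripper_force: 58.4
```

Call:
send_rows([
  [-0.03, 0.455, 0, 0, 0, 0.12, 0.1],
  [-0.11, 0.903, 0, 0, 0, 0.24, 0.1],
  [-0.24, 1.34, 0, 0, 0, 0.36, 0.1],
  [-0.43, 1.755, 0, 0, 0, 0.48, 0.1],
  [-0.66, 2.146, 0, 0, 0, 0.6, 0.1],
])

```text
time_s: 11.87
tool_pos: [443.1, -255.1, 188.1]
orientation: [-179.8, -0.0, 79.3]
ft_force: [-4.4, 4.5, 5.9]
width: 0.163
gripper_force: 58.5
```

Call:
send_rows([
  [-0.03, 0.455, 0, 0, 0, 0.12, 0.1],
  [-0.1, 0.85, 0, 0, 0, 0.226, 0.1],
  [-0.1, 0.85, 0, 0, 0, 0.226, 0.1],
  [-0.1, 0.85, 0, 0, 0, 0.226, 0.1],
])

```text
time_s: 12.2
tool_pos: [451.6, -257.4, 188.2]
orientation: [-179.8, -0.0, 66.6]
ft_force: [-2.0, 4.6, 7.1]
width: 0.164
gripper_force: 58.4
```

```bash
python3 - <<'E'
from h import *
vision.grab_frame("side")
s=state();print(s["tool_pos"],s["orientation"],s["ft_force"],s["torque"],s["width"],s["joints"].round(0))
f=vision.grab_frame("side");d=vision.tip_of("side","lens_ball");print([(x["location"],round(x["p"],2)) for x in d])
v=s["tool_pos"]-[437,-293,0];print(np.hypot(*v[:2]),np.degrees(np.arctan2(v[1],v[0])))
go((451.9,-258.4,s["tool_pos"][2]),(180,0,66.7))
E
```

```text
[ 451.63258065 -257.42378445  188.18524128] [-1.79815728e+02 -3.71768131e-02  6.66405094e+01] [-2.6961022   5.15521241  6.61570983] [ 0.66337495  0.27878417 -0.26993819] 0.1631737223767643 [-38. -11. 107.  -0.  84. -15.]
[([148.4, 353.4], 0.92), ([164.2, 406.0], 0.9)]
38.46790258550977 67.6425198154239
d [-0.08  0.06 -0.  ] rv [-0.003 -0.001 -0.001]
```

Call:
send_rows([
  [-0.08, 0.06, -0.1, 0, 0, 0, 0.1],
  [-0.08, 0.06, -0.1, 0, 0, 0, 0.22],
  [-0.08, 0.06, -0.1, 0, 0, 0, 0.4],
  [-0.08, 0.06, -0.1, 0, 0, 0, 0.4],
  [-0.08, 0.06, -1, 0, 0, 0, 0.4],
])

```text
time_s: 12.77
tool_pos: [451.7, -258.5, 195.0]
orientation: [-179.7, -0.0, 66.7]
ft_force: [-0.0, 0.0, -0.8]
width: 0.402
gripper_force: 0.0
```

Call:
send_rows([
  [0, 0, -3, 0, 0, 0, 0.6],
  [0, 0, -7, 0, 0, 0, 0.8],
  [0, 0, -10, 0, 0, 0, 1],
  [0, 0, -10, 0, 0, 0, 1],
  [0, 0, -10, 0, 0, 0, 1],
])

```text
time_s: 13.18
tool_pos: [454.1, -260.2, 300.9]
orientation: [179.7, 0.1, 66.7]
ft_force: [0.8, 0.4, -1.2]
width: 1.003
gripper_force: 0.0
```

```bash
cat > meas.py <<'E'
from h import *
vision.grab_frame("wrist");s=state();f=wcam(vision.grab_frame("wrist"),s);print(s["tool_pos"],s["orientation"],s["ft_force"])
np.save("last.npy",f["pixels"])
for n,z in(("lens",170),("lens_ball",234),("nest_corner",12),("nest",0)):
    for d in vision.tip_of("wrist",n): print(n,np.round(d["location"]),round(d["p"],2),onz(f,d["location"],z).round(1))
b=cv2.inRange(f["pixels"],(0,0,0),(50,50,50))
n,l,st,c=cv2.connectedComponentsWithStats(b)
for i in range(1,n):
    if 60<st[i,4]<3000 and c[i][1]<330: print(st[i],c[i].round(1),onz(f,c[i][::-1],234).round(1),onz(f,c[i][::-1],170).round(1))
E
python3 meas.py
```

```text
[ 453.35817293 -259.58979684  298.34228998] [1.79904914e+02 3.99387470e-02 6.66724146e+01] [-0.06120491 -0.07293565 -2.01792209]
lens [162. 520.] 0.71 [ 614.8 -279.8  170. ]
lens_ball [179. 584.] 0.78 [ 622.5 -285.6  234. ]
lens_ball [259. 320.] 0.58 [ 446.3 -269.5  234. ]
nest [ 20. 308.] 0.87 [509.  -89.8   0. ]
[582  97  27  24 214] [594.8 107.4] [ 636.4 -245.1  234. ] [ 676.8 -262.1  170. ]
[568 165  34  29 762] [584.5 179. ] [ 622.8 -286.   234. ] [ 659.6 -313.9  170. ]
[448 203  20  20 117] [456.7 211.5] [ 542.  -274.2  234. ] [ 557.1 -299.   170. ]
[386 246  13  19 118] [391.9 252.5] [ 493.3 -284.5  234. ] [ 495.4 -312.   170. ]
[305 248  26  25 309] [319.7 257.6] [ 446.7 -268.4  234. ] [ 436.4 -291.6  170. ]
[242 253  14  20 121] [249.  260.1] [ 401.6 -250.9  234. ] [ 379.2 -269.5  170. ]
```

```bash
cat > fit.py <<'E'
from h import *
from scipy.optimize import least_squares
def fit(f,ball,k1,k2,r=66,z0=170):
    def P(p):
        x,y,az,t=p;L=np.array([x,y,z0]);u=np.array([np.cos(az),np.sin(az),0]);v=np.array([u[1],-u[0],0])
        return L,L+74*(np.sin(t)*u+np.array([0,0,np.cos(t)])),L+r*v,L-r*v
    o=np.array([ball,k1,k2]).ravel()
    g=lambda p:np.r_[np.array([proj(f,q) for q in P(p)[1:]]).ravel()-o,(p[0]-437)/2,(p[1]+293)/2]
    s=least_squares(g,[437,-293,fit.az,0.4]);x,y,az,t=s.x
    print("lens",x,y,"az",np.degrees(az),"tilt",t,"resid",s.fun.round(1))
    m=np.array([530,-77.3,31.]);v=m-[x,y,170];print("want az",np.degrees(np.arctan2(v[1],v[0])),"tilt",np.arctan2(-v[2],np.hypot(*v[:2])),"ball",P(s.x)[1])
fit.az=np.radians(67)
E
python3 - <<'E'
from fit import *
vision.grab_frame("wrist");s=state();f=wcam(vision.grab_frame("wrist"),s);print(s["tool_pos"])
fit(f,(257.6,319.7),(252.5,391.9),(260.1,249))
E
```

```text
[ 452.68893953 -258.93885221  295.6526799 ]
lens 437.0466149494252 -289.62788881540166 az 69.68105864644022 tilt 0.3698508052056023 resid [ 0.1 -1.3  0.8  6.4  0.6 -4.5  0.   1.7]
want az 66.35704908523225 tilt 0.5401976103054664 ball [ 446.33517612 -264.54313407  238.99621519]
```

```bash
python3 - <<'E'
from h import *
f=vision.grab_frame("side");print([(x["location"],round(x["p"],2)) for x in vision.tip_of("side","lens_ball")])
g=vision.grab_frame("scene");print([(x["location"],round(x["p"],2)) for x in vision.tip_of("scene","lens_ball")])
for t in (0,.3,.4,.5,.55):
    P=np.array([437,-293,170])+74*np.array([np.sin(t)*np.cos(1.17),np.sin(t)*np.sin(1.17),np.cos(t)]);print(t,proj(f,P),proj(g,P))
E
python3 meas.py
python3 - <<'E'
from h import *
print(state()["tool_pos"])
E
```

```text
[([147.2, 350.8], 0.82), ([166.2, 408.9], 0.66)]
[([262.9, 447.5], 0.95), ([294.2, 347.8], 0.8)]
0 [159.15988831 414.87124969] [302.21317458 351.90101677]
0.3 [162.54679819 409.38265869] [294.62952462 348.90330286]
0.4 [164.13789906 407.56660504] [293.1877172  347.96017631]
0.5 [165.93458365 405.7916706 ] [292.2878682  347.06028992]
0.55 [166.90401239 404.92599476] [292.03830165 346.62895411]
[ 453.14242418 -259.29862487  297.07379444] [-1.79987129e+02 -2.30563078e-03  6.66792590e+01] [-0.46741543  0.13123895 -0.70118363]
lens [163. 523.] 0.86 [ 616.2 -280.8  170. ]
lens_ball [180. 586.] 0.93 [ 622.4 -285.9  234. ]
lens_ball [258. 318.] 0.85 [ 445.9 -267.2  234. ]
nest [ 25. 308.] 0.89 [507.  -93.8  -0. ]
[584  98  27  23 210] [596.7 107.7] [ 636.2 -244.9  234. ] [ 676.7 -262.   170. ]
[570 166  35  29 777] [586.7 179.9] [ 622.8 -286.   234. ] [ 659.7 -314.1  170. ]
[449 204  20  20 118] [457.7 212.3] [ 541.8 -274.1  234. ] [ 556.9 -299.   170. ]
[387 247  13  19 115] [392.9 253.5] [ 493.3 -284.5  234. ] [ 495.5 -312.1  170. ]
[306 249  26  25 323] [320.3 258.8] [ 446.7 -268.5  234. ] [ 436.3 -291.9  170. ]
[242 254  14  20 123] [249.4 260.6] [ 401.8 -250.6  234. ] [ 379.3 -269.2  170. ]
[ 453.2161218  -259.31793175  297.28932524]
```

```bash
python3 - <<'E'
from h import *
go((447.1,-267,188),(180,0,69.7))
E
```

```text
d [-0.95 -0.26 10.93] rv [ 0.     0.    -0.053]
```

Call:
send_rows([
  [-0.95, -0.26, 0, 0, 0, -0.053, 0.5],
  [-0.95, -0.26, 3, 0, 0, -0.053, 0.5],
  [-0.95, -0.26, 6.5, 0, 0, -0.053, 0.5],
  [-0.95, -0.26, 9.5, 0, 0, -0.053, 0.45],
  [-0.95, -0.26, 10.9, 0, 0, -0.053, 0.4],
])

```text
time_s: 14.5
tool_pos: [445.1, -265.5, 183.5]
orientation: [-179.6, -0.1, 69.7]
ft_force: [0.5, 0.0, -0.4]
width: 0.399
gripper_force: 0.0
```

Call:
send_rows([
  [0, 0, 0, 0, 0, 0, 0.3],
  [0, 0, 0, 0, 0, 0, 0.1],
  [0, 0, 0, 0, 0, 0, 0.1],
  [0, 0, 0, 0, 0, 0, 0.1],
  [0, 0, 0, 0, 0, 0, 0.1],
])

```text
time_s: 14.92
tool_pos: [446.9, -267.6, 188.3]
orientation: [180.0, 0.1, 69.7]
ft_force: [-1.1, -4.3, -9.5]
width: 0.171
gripper_force: 58.6
```

Call:
send_rows([
  [0.4, 0.08, 0.16, 0, 0, 0.02, 0.1],
  [0.8, 0.16, 0.36, 0, 0, 0.04, 0.1],
  [1.2, 0.25, 0.58, 0, 0, 0.06, 0.1],
  [1.2, 0.25, 0.58, 0, 0, 0.06, 0.1],
  [1.2, 0.25, 0.58, 0, 0, 0.06, 0.1],
])

```text
time_s: 15.33
tool_pos: [452.8, -258.2, 183.1]
orientation: [180.0, 0.2, 66.2]
ft_force: [-3.8, -6.0, -6.7]
width: 0.17
gripper_force: 58.9
```

Call:
send_rows([
  [0, 0, 0, 0, 0, 0, 0.2],
  [0, 0, 0, 0, 0, 0, 0.3],
  [0, 0, 0, 0, 0, 0, 0.4],
  [0, 0, 0, 0, 0, 0, 0.4],
  [0, 0, -1, 0, 0, 0, 0.4],
])

```text
time_s: 15.75
tool_pos: [453.3, -255.9, 191.9]
orientation: [-179.9, -0.1, 66.3]
ft_force: [0.1, 0.3, 0.3]
width: 0.399
gripper_force: 0.0
```

Call:
send_rows([
  [0, 0, -3, 0, 0, 0, 0.6],
  [0, 0, -7, 0, 0, 0, 0.8],
  [0, 0, -10, 0, 0, 0, 1],
  [0, 0, -10, 0, 0, 0, 1],
  [0, 0, -10, 0, 0, 0, 1],
])

```text
time_s: 16.17
tool_pos: [455.0, -257.4, 297.0]
orientation: [179.6, 0.1, 66.3]
ft_force: [-0.1, 0.8, -0.2]
width: 0.998
gripper_force: 0.0
```

```bash
python3 meas.py
```

```text
[ 454.13275435 -256.80650507  294.34889816] [1.79822579e+02 2.73325714e-02 6.62928256e+01] [-0.04602643  0.05106405 -0.48547607]
lens [167. 524.] 0.95 [ 616.3 -281.9  170. ]
lens [264. 318.] 0.65 [ 434.  -291.7  170. ]
lens_ball [246. 321.] 0.84 [ 452.5 -257.1  234. ]
lens_ball [182. 587.] 0.57 [ 622.6 -285.4  234. ]
nest [ 26. 306.] 0.57 [507.3 -92.   -0. ]
[584  99  27  25 213] [596.9 109.6] [ 635.9 -244.3  234. ] [ 676.6 -262.   170. ]
[571 169  35  29 793] [588.  183.2] [ 622.8 -286.2  234. ] [ 659.9 -315.3  170. ]
[449 207  21  20 118] [458.  215.2] [ 541.9 -273.3  234. ] [ 557.  -298.9  170. ]
[308 237  26  26 311] [322.3 247.9] [ 452.6 -258.5  234. ] [ 443.4 -280.2  170. ]
[241 255  14  20 138] [248.3 262. ] [ 402.9 -247.7  234. ] [ 380.2 -266.4  170. ]
[388 254  12  19 115] [393.2 260.5] [ 492.6 -286.1  234. ] [ 494.3 -315.2  170. ]
```

Call:
send_rows([
  [2.5, 0, -2, 0, 0, 0, 1],
  [5, 0, -4, 0, 0, 0, 1],
  [7, 0, -5, 0, 0, 0, 1],
  [7, 0, -5, 0, 0, 0, 1],
  [7, 0, -5, 0, 0, 0, 1],
])

```text
time_s: 16.88
tool_pos: [481.9, -192.1, 342.3]
orientation: [180.0, 0.0, 66.4]
ft_force: [0.6, -0.6, -0.8]
width: 1.001
gripper_force: 0.0
```

```bash
sleep 1; for i in 1 2 3; do python3 -c "
from h import *
for k in range(2): vision.grab_frame('wrist')
print(state()['tool_pos'])"; done; python3 meas.py | cut -c1-150; python3 - <<'E'
import numpy as np,cv2
p=np.load("last.npy")[:,:,::-1];cv2.imwrite("pics/w6.png",cv2.resize(p[0:420,200:480],(534,600)[::1] if 0 else (400,600),interpolation=cv2.INTER_CUBIC))
cv2.imwrite("pics/w6.png",cv2.resize(p,(800,600),interpolation=cv2.INTER_CUBIC))
E
```

```text
[ 481.09456206 -192.77930885  340.73808824]
[ 480.94622847 -193.05805315  340.70024736]
[ 481.11821889 -193.07637192  341.2245298 ]
[ 481.21607586 -193.02605379  341.46515391] [-1.79913589e+02 -2.66697027e-03  6.62164994e+01] [-0.46882569  0.23791036  0.30243393]
lens [232. 488.] 0.88 [ 615.7 -281.8  170. ]
lens_ball [259. 524.] 0.91 [ 617.6 -284.4  234. ]
lens_ball [305. 324.] 0.66 [ 453.4 -258.   234. ]
nest_corner [ 51. 335.] 0.88 [555.4 -59.3  12. ]
nest [ 97. 310.] 0.94 [505.9 -93.6   0. ]
nest [ 74. 323.] 0.57 [533.1 -75.8   0. ]
[139   0  41  40 222] [162.7  17.9] [441.3 -20.4 234. ] [424.8   1.2 170. ]
[392   0  23   8  91] [402.5   4.3] [588.3 -76.9 234. ] [605.1 -68.1 170. ]
[537 181  20  18 115] [545.2 188.2] [ 645.9 -234.3  234. ] [ 675.7 -261.2  170. ]
[517 250  25  22 249] [528.6 258.4] [ 620.9 -285.6  234. ] [ 645.  -324.2  170. ]
[428 263  17  17  73] [435.1 269.3] [ 549.  -264.4  234. ] [ 556.9 -298.1  170. ]
[312 298  21  20 217] [323.2 305.9] [ 452.1 -258.4  234. ] [ 438.1 -290.8  170. ]
[257 301  11  17  99] [262.7 306.9] [ 405.  -238.7  234. ] [ 380.2 -266.6  170. ]
[378 300  10  15  86] [382.3 305.5] [ 497.9 -278.1  234. ] [ 494.2 -314.9  170. ]
```

View pics/w6.png

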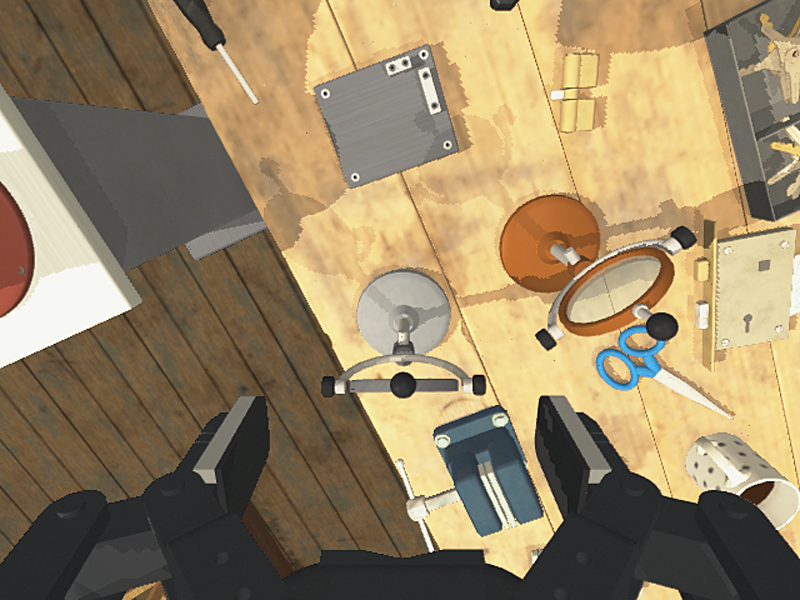

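The picture shows the lens edge-on with knobs at (328,386) and (479,384) and the ball at (403,385). The plate's corners are at (315,93), (428,44), (458,150), (350,188), with its fences at the top-right corner. (All at 1.25× scale.)

```bash
python3 - <<'E'
from fit import *
vision.grab_frame("wrist");s=state();f=wcam(vision.grab_frame("wrist"),s);print(s["tool_pos"])
# refine plate corners: dark mask minAreaRect
px=[(74.4,252),(35.2,342.4),(120,366.4),(150.4,280)]  # (-x,+y),( +x,+y),(+x,-y),(-x,-y)
c=[onz(f,q,12)for q in px]
for q in c: print(q.round(1))
C=np.mean(c,0);vx=c[1]-c[0]+c[2]-c[3];vy=c[0]-c[3]+c[1]-c[2]
print(C,np.linalg.norm(vx)/2,np.linalg.norm(vy)/2,np.degrees(np.arctan2(vx[1],vx[0])),np.degrees(np.arctan2(-vy[0],vy[1])))
fit(f,(305.9,323.2),(305.5,382.3),(306.9,262.7),r=62)
E
```

```text
[ 481.65292996 -192.65115779  342.40489642]
[452.7 -42.   12. ]
[571.1 -47.3  12. ]
[ 562.  -148.5   12. ]
[ 444.4 -138.2   12. ]
[507.56126156 -94.02041179  12.        ] 118.22492538728659 99.09655330320535 -3.772179586744436 -5.0488242283693925
lens 437.9587576337045 -291.460252703308 az 66.75648241293173 tilt 0.5113901778612048 resid [ 0.  -0.6  0.5  0.2  0.   0.4  0.5  0.8]
want az 66.74305856674016 tilt 0.5376998823830696 ball [ 452.25058776 -258.18473743  234.53281084]
```

Aim is ~1.8° short in tilt. I make one small correction by regripping and leading the ball about 3 mm forward.

Call:
send_rows([
  [-3.6, 0, 1, 0, 0, 0, 0.8],
  [-7.2, 0, 2, 0, 0, 0, 0.6],
  [-7.2, 0, 6, 0, 0, 0, 0.5],
  [-7.2, 0, 10, 0, 0, 0, 0.5],
  [-7.2, 0, 13.5, 0, 0, 0, 0.45],
])

```text
time_s: 18.0
tool_pos: [452.2, -259.0, 205.7]
orientation: [180.0, 0.0, 66.2]
ft_force: [0.5, 0.2, -0.5]
width: 0.452
gripper_force: 0.0
```

Call:
send_rows([
  [0, 0, 1.5, 0, 0, 0, 0.4],
  [0, 0, 2.3, 0, 0, 0, 0.4],
  [0, 0, 2.3, 0, 0, 0, 0.3],
  [0, 0, 2.3, 0, 0, 0, 0.1],
  [0, 0, 2.3, 0, 0, 0, 0.1],
])

```text
time_s: 18.42
tool_pos: [452.9, -259.1, 185.5]
orientation: [179.9, 0.1, 66.3]
ft_force: [-2.3, -2.5, -4.5]
width: 0.168
gripper_force: 58.5
```

Call:
send_rows([
  [0, 0, 0, 0, 0, 0, 0.1],
  [0, 0, 0, 0, 0, 0, 0.1],
  [0, 0, 0, 0, 0, 0, 0.1],
])

```text
time_s: 18.67
tool_pos: [452.9, -258.9, 185.3]
orientation: [179.9, 0.0, 66.3]
ft_force: [-1.4, -0.9, -2.3]
width: 0.165
gripper_force: 58.7
```

Call:
send_rows([
  [0.15, 0, 0.08, 0, 0, 0.005, 0.1],
  [0.28, 0.02, 0.15, 0, 0, 0.01, 0.1],
  [0.28, 0.02, 0.15, 0, 0, 0.01, 0.1],
  [0.28, 0.02, 0.15, 0, 0, 0.01, 0.3],
  [0.28, 0.02, 0.15, 0, 0, 0.01, 0.4],
])

```text
time_s: 19.08
tool_pos: [454.8, -255.6, 183.6]
orientation: [179.9, -0.1, 65.7]
ft_force: [0.0, -0.4, -0.3]
width: 0.397
gripper_force: 0.0
```

Call:
send_rows([
  [0, 0, 0, 0, 0, 0, 0.4],
  [0, 0, -2, 0, 0, 0, 0.4],
  [0, 0, -6, 0, 0, 0, 0.6],
  [0, 0, -10, 0, 0, 0, 0.8],
  [0, 0, -13, 0, 0, 0, 1],
])

```text
time_s: 19.5
tool_pos: [454.7, -256.0, 316.7]
orientation: [179.8, 0.0, 65.7]
ft_force: [0.6, -1.2, 0.6]
width: 0.811
gripper_force: 0.0
```

Call:
send_rows([
  [3, 0, -2, 0, 0, 0, 1],
  [6, 0, -3, 0, 0, 0, 1],
  [7, 0, -3, 0, 0, 0, 1],
  [7, 0, -3, 0, 0, 0, 1],
  [7, 0, -3, 0, 0, 0, 1],
])

```text
time_s: 19.92
tool_pos: [482.7, -192.0, 342.0]
orientation: [-179.9, 0.0, 65.8]
ft_force: [-0.2, -0.8, -0.8]
width: 1.001
gripper_force: 0.0
```

```bash
cat > m2.py <<'E'
from fit import *
for k in range(3): vision.grab_frame("wrist")
s=state();f=wcam(vision.grab_frame("wrist"),s);print(s["time_s"],s["tool_pos"],s["orientation"])
for n,z in(("nest_corner",12),("nest",0)):
    for d in vision.tip_of("wrist",n): print(n,np.round(d["location"]),round(d["p"],2),onz(f,d["location"],z).round(1))
b=cv2.inRange(f["pixels"],(0,0,0),(50,50,50));n,l,st,c=cv2.connectedComponentsWithStats(b)
L=[tuple(c[i][::-1]) for i in range(1,n) if 60<st[i,4]<3000 and c[i][1]>230 and 230<c[i][0]<410 and c[i][1]<340]
L.sort(key=lambda q:q[1]);print(L)
fit(f,L[1],L[2],L[0],r=62)
E
python3 m2.py
```

```text
20.0667 [ 482.1234866  -192.76761893  341.32752578] [-1.79855717e+02  2.53258898e-03  6.56424457e+01]
nest_corner [ 56. 330.] 0.85 [549.4 -62.1  12. ]
nest [ 96. 307.] 0.81 [505.5 -91.6   0. ]
[(np.float64(305.9425287356322), np.float64(263.60919540229884)), (np.float64(302.79357798165137), np.float64(323.6605504587156)), (np.float64(306.4651162790698), np.float64(382.95348837209303))]
lens 437.6552116571661 -290.7316887934054 az 65.42797700119665 tilt 0.547767921766274 resid [-0.  -0.   0.4  0.3  0.3 -0.2  0.3  1.1]
want az 66.60347105508926 tilt 0.538737366529164 ball [ 453.68070585 -255.68376926  233.17299164]
```

Lens aim is now within about 1° (tilt 0.548, az 65.4°). Now to the padlock.

Call:
send_rows([
  [2.6, -1.2, 0.2, 0, 0, -0.116, 1],
  [5.2, -2.4, 0.4, 0, 0, -0.232, 1],
  [7.8, -3.5, 0.5, 0, 0, -0.348, 1],
  [10.4, -4.7, 0.6, 0, 0, -0.464, 1],
  [13, -5.9, 0.8, 0, 0, -0.58, 1],
])

```text
time_s: 20.63
tool_pos: [482.3, -48.7, 334.7]
orientation: [180.0, 0.0, 99.2]
ft_force: [0.8, -0.3, -0.1]
width: 0.999
gripper_force: 0.0
```

Call:
send_rows([
  [2.8, 0.4, 0.2, 0, 0, -0.116, 1],
  [5.6, 0.9, 0.4, 0, 0, -0.232, 1],
  [8.4, 1.3, 0.5, 0, 0, -0.348, 1],
  [11.2, 1.8, 0.6, 0, 0, -0.464, 1],
  [14.1, 2.2, 0.8, 0, 0, -0.58, 1],
])

```text
time_s: 21.05
tool_pos: [482.3, 94.1, 326.8]
orientation: [180.0, 0.0, 132.4]
ft_force: [0.6, 0.4, 0.6]
width: 0.999
gripper_force: 0.0
```

Call:
send_rows([
  [2.1, 1.9, 1, 0, 0, -0.116, 1],
  [4.2, 3.8, 3, 0, 0, -0.232, 1],
  [6.4, 5.8, 5, 0, 0, -0.348, 1],
  [8.5, 7.7, 7, 0, 0, -0.464, 1],
  [10.6, 9.6, 8, 0, 0, -0.58, 1],
])

```text
time_s: 21.47
tool_pos: [481.1, 236.9, 243.6]
orientation: [-179.9, -0.2, 165.7]
ft_force: [0.8, -0.5, -1.2]
width: 1.005
gripper_force: 0.0
```

```bash
python3 - <<'E'
from h import *
for k in range(4): vision.grab_frame("wrist")
s=state();f=wcam(vision.grab_frame("wrist"),s);print(s["time_s"],s["tool_pos"],s["orientation"])
for n,z in(("padlock_large",0),("shackle_tip",9.5)):
    for d in vision.tip_of("wrist",n): print(n,np.round(d["location"]),round(d["p"],2),onz(f,d["location"],z).round(1))
for d in vision.boxes_of("wrist","padlock_large"): print(d)
np.save("last.npy",f["pixels"])
hsv=cv2.cvtColor(f["pixels"],cv2.COLOR_RGB2HSV)
p=proj(f,(485,238,19));r,c=map(int,p);print(p)
w=f["pixels"][r-45:r+45:6,c-45:c+45:6]
print(hsv[r-45:r+45:9,c-45:c+45:9].tolist())
E
```

```text
21.6667 [482.1560514  236.21111583 246.22673097] [-1.79925317e+02 -5.54549369e-02  1.65391037e+02]
padlock_large [190. 323.] 0.68 [480.5 238.2   0. ]
shackle_tip [161. 331.] 0.79 [450.8 254.4   9.5]
{'extent': [306.7, 161.9, 348.7, 223.0], 'p': 0.61}
{'extent': [67.9, 109.5, 203.6, 181.3], 'p': 0.37}
[197.32486676 324.25093814]
[[[16, 112, 192], [16, 114, 199], [17, 104, 196], [17, 115, 210], [17, 115, 216], [16, 117, 202], [17, 118, 203], [17, 121, 209], [17, 119, 208], [16, 120, 199]], [[16, 116, 217], [17, 111, 198], [15, 115, 207], [17, 113, 217], [18, 118, 225], [17, 123, 189], [16, 119, 190], [16, 121, 181], [17, 125, 215], [16, 121, 205]], [[17, 109, 206], [17, 113, 215], [17, 115, 217], [17, 120, 221], [26, 45, 227], [17, 112, 169], [18, 75, 153], [21, 45, 215], [16, 120, 206], [17, 116, 197]], [[16, 114, 214], [17, 116, 219], [16, 118, 220], [17, 120, 219], [28, 19, 242], [17, 119, 156], [17, 117, 150], [26, 22, 243], [17, 116, 215], [17, 111, 197]], [[17, 118, 219], [18, 120, 224], [17, 119, 219], [17, 118, 222], [25, 26, 247], [18, 119, 169], [18, 119, 175], [24, 32, 242], [17, 115, 175], [16, 120, 194]], [[17, 121, 224], [18, 120, 226], [18, 118, 229], [17, 124, 226], [19, 125, 215], [19, 84, 94], [16, 63, 93], [19, 124, 205], [16, 112, 105], [18, 124, 243]], [[16, 131, 207], [17, 129, 214], [18, 119, 227], [17, 121, 226], [18, 113, 169], [18, 74, 100], [19, 126, 219], [19, 126, 211], [17, 121, 202], [17, 122, 213]], [[16, 122, 170], [16, 125, 215], [17, 125, 218], [16, 127, 213], [18, 123, 213], [18, 123, 204], [19, 128, 210], [18, 126, 210], [17, 121, 221], [17, 120, 218]], [[17, 126, 205], [17, 125, 216], [16, 121, 215], [17, 119, 213], [17, 113, 124], [20, 121, 133], [19, 121, 143], [18, 121, 154], [17, 123, 217], [17, 125, 217]], [[16, 119, 193], [17, 122, 216], [16, 121, 221], [16, 124, 205], [16, 114, 139], [17, 125, 153], [16, 118, 153], [17, 124, 166], [17, 126, 219], [17, 123, 216]]]
```

```bash
cat > pl.py <<'E'
from h import *
def padlock(f,c0,z=11,r=60):
    p=proj(f,c0);R0,C0=map(int,p)
    hsv=cv2.cvtColor(f["pixels"],cv2.COLOR_RGB2HSV)
    m=((hsv[...,1]<70)&(hsv[...,2]>130)).astype(np.uint8)
    k=np.zeros_like(m);k[max(R0-r,0):R0+r,max(C0-r,0):C0+r]=1;m*=k
    n,l,st,c=cv2.connectedComponentsWithStats(m,connectivity=8)
    i=1+np.argmax(st[1:,4]);print("blob",st[i],c[i].round(1))
    ys,xs=np.where(l==i)
    W=np.array([onz(f,(a,b),z)[:2] for a,b in zip(ys,xs)],np.float32)
    (cx,cy),(w,h),a=cv2.minAreaRect(W);print("rect",cx,cy,w,h,a);return W
E
python3 - <<'E'
from pl import *
for k in range(2): vision.grab_frame("wrist")
s=state();f=wcam(vision.grab_frame("wrist"),s);print(s["tool_pos"],s["orientation"])
W=padlock(f,(460,243,11))
# fit yaw,x,y: outer U outline; project to frame for candidate yaws
for yaw in range(160,180,2):
    a=np.radians(yaw);u=W@np.array([np.cos(a),np.sin(a)]);v=W@np.array([-np.sin(a),np.cos(a)])
    # legs: pixels in lower-u half; slopes of outer edges
    print(yaw,(u.max()-u.min()).round(1),(v.max()-v.min()).round(1),"tip u",u.max().round(1),"vmid",((v.max()+v.min())/2).round(1),"medL",np.polyfit(u[v>np.median(v)+8],v[v>np.median(v)+8],1)[0].round(3) if (v>np.median(v)+8).sum()>5 else 0)
E
```

```text
[482.95149014 235.53486987 247.81006413] [1.79955625e+02 7.56149684e-02 1.65296752e+02]
blob [313 162  32  27 364] [328.6 173.1]
rect 465.85540771484375 248.03562927246094 34.14639663696289 28.20746421813965 74.84972381591797
160 28.9 35.3 tip u -338.6 vmid -392.9 medL -0.107
162 28.3 34.9 tip u -352.2 vmid -380.1 medL -0.144
164 28.1 34.4 tip u -365.3 vmid -366.9 medL -0.177
166 28.5 34.1 tip u -377.9 vmid -353.1 medL -0.21
168 29.2 34.5 tip u -389.7 vmid -339.0 medL -0.244
170 29.9 35.0 tip u -401.2 vmid -324.5 medL -0.279
172 30.5 35.4 tip u -412.1 vmid -309.6 medL -0.314
174 31.1 35.8 tip u -422.5 vmid -294.3 medL -0.345
176 31.7 36.1 tip u -432.4 vmid -278.7 medL -0.381
178 32.2 36.4 tip u -441.8 vmid -262.7 medL -0.412
```

Call:
send_rows([
  [1.0, 0.4, 3.5, 0, 0, 0, 0.8],
  [1.8, 0.77, 7.2, 0, 0, 0.005, 0.7],
  [1.8, 0.77, 11, 0, 0, 0.005, 0.6],
  [1.8, 0.77, 15, 0, 0, 0.005, 0.6],
  [1.8, 0.77, 18.8, 0, 0, 0.005, 0.6],
])

```text
time_s: 22.43
tool_pos: [467.0, 248.1, 57.7]
orientation: [180.0, 0.1, 165.1]
ft_force: [-0.2, -0.2, 0.0]
width: 0.6
gripper_force: 0.0
```

Call:
send_rows([
  [0, 0, 3, 0, 0, 0, 0.6],
  [0, 0, 5, 0, 0, 0, 0.6],
  [0, 0, 6, 0, 0, 0, 0.6],
  [0, 0, 6, 0, 0, 0, 0.6],
  [0, 0, 6, 0, 0, 0, 0.6],
])

```text
time_s: 22.85
tool_pos: [467.5, 248.3, -0.4]
orientation: [180.0, 0.0, 165.1]
ft_force: [0.6, 0.5, 0.7]
width: 0.602
gripper_force: 0.0
```

```bash
python3 - <<'E'
from pl import *
for k in range(2): vision.grab_frame("wrist")
s=state();f=wcam(vision.grab_frame("wrist"),s);print(s["tool_pos"],s["orientation"],s["width"],s["ft_force"])
W=padlock(f,(466,248,11))
go((467.8,247.5,-10),(180,0,165))
E
```

```text
[468.8275435  248.90931951   1.22629591] [179.86777975   0.18946887 165.10223056] 0.5928508518635138 [0.50946263 0.10955894 0.85338069]
blob [ 283  264   72   56 1739] [318.7 287.3]
rect 465.68182373046875 248.14169311523438 34.77816390991211 29.318124771118164 72.87167358398438
d [ 0.07 -0.17  1.13] rv [0.002 0.003 0.002]
```

Call:
send_rows([
  [0.07, -0.1, 0.6, 0, 0, 0, 0.6],
  [0.07, -0.1, 1.2, 0, 0, 0, 0.6],
  [0.07, -0.1, 1.8, 0, 0, 0, 0.6],
])

```text
time_s: 23.25
tool_pos: [466.3, 247.6, -19.0]
orientation: [180.0, 0.1, 165.1]
ft_force: [0.1, -0.8, -0.8]
width: 0.597
gripper_force: 0.0
```

Call:
send_rows([
  [0, 0, 0.3, 0, 0, 0, 0.6],
  [0, 0, 0.6, 0, 0, 0, 0.6],
  [0, 0, 0.6, 0, 0, 0, 0.6],
])

```text
time_s: 23.5
tool_pos: [465.2, 247.2, -26.2]
orientation: [-179.9, -0.1, 165.1]
ft_force: [-0.6, -0.2, -0.2]
width: 0.6
gripper_force: 0.0
```

Call:
send_rows([
  [0, 0, 0.2, 0, 0, 0, 0.6],
  [0, 0, 0.4, 0, 0, 0, 0.6],
  [0, 0, 0.4, 0, 0, 0, 0.6],
])

```text
time_s: 23.75
tool_pos: [465.8, 247.5, -29.4]
orientation: [-180.0, -0.0, 165.1]
ft_force: [-0.5, 0.3, 0.3]
width: 0.602
gripper_force: 0.0
```

Call:
send_rows([
  [0, 0, 0.2, 0, 0, 0, 0.6],
  [0, 0, 0.4, 0, 0, 0, 0.6],
  [0, 0, 0.4, 0, 0, 0, 0.6],
])

```text
time_s: 24.0
tool_pos: [465.7, 247.4, -33.5]
orientation: [-180.0, -0.0, 165.1]
ft_force: [-0.1, 0.8, 0.4]
width: 0.598
gripper_force: 0.0
```

Call:
send_rows([
  [0, 0, 0.15, 0, 0, 0, 0.6],
  [0, 0, 0.3, 0, 0, 0, 0.6],
  [0, 0, 0.3, 0, 0, 0, 0.6],
])

```text
time_s: 24.25
tool_pos: [466.1, 247.6, -35.9]
orientation: [180.0, 0.0, 165.1]
ft_force: [-0.3, -0.3, 2.3]
width: 0.599
gripper_force: 1.2
```

Call:
send_rows([
  [0, 0, 0, 0, 0, 0, 0.45],
  [0, 0, 0, 0, 0, 0, 0.35],
  [0, 0, 0, 0, 0, 0, 0.35],
  [0, 0, 0, 0, 0, 0, 0.35],
])

```text
time_s: 24.58
tool_pos: [468.2, 248.0, -33.3]
orientation: [179.9, 0.2, 165.1]
ft_force: [-2.4, -2.4, 13.3]
width: 0.381
gripper_force: 60.0
```

Gripped across the legs at TCP z ≈ -33 with the fingertips on the bench. Lift and carry.

Call:
send_rows([
  [0, 0, -1, 0, 0, 0, 0.3],
  [0, 0, -3.5, 0, 0, 0, 0.3],
  [0, 0, -7, 0, 0, 0, 0.3],
  [-1, -3, -8, 0, 0, -0.02, 0.3],
  [-2.1, -6.3, -8, 0, 0, -0.05, 0.3],
])

```text
time_s: 25.0
tool_pos: [472.8, 182.5, 48.1]
orientation: [179.8, 0.4, 168.3]
ft_force: [0.6, -0.4, -2.0]
width: 0.377
gripper_force: 60.0
```

Call:
send_rows([
  [-1, -3.3, 0, 0, 0, -0.03, 0.3],
  [-2, -6.6, 0, 0, 0, -0.06, 0.3],
  [-3.1, -9.9, 0, 0, 0, -0.09, 0.3],
  [-4.1, -13.2, 0, 0, 0, -0.12, 0.3],
  [-5.1, -16.5, 0, 0, 0, -0.13, 0.3],
])

```text
time_s: 25.42
tool_pos: [484.6, 7.8, 43.3]
orientation: [180.0, -0.1, 175.5]
ft_force: [1.6, 1.0, -1.7]
width: 0.377
gripper_force: 60.0
```

```bash
python3 - <<'E'
from h import *
s=state();print(s["time_s"],s["tool_pos"],s["orientation"],s["width"],s["gripper_force"]);go((490.4,-85.7,45),(180,0,175.5))
E
```

```text
25.4167 [484.55270027   7.83058133  43.34459074] [ 1.79984995e+02 -6.86632420e-02  1.75502457e+02] 0.37731021695452766 60.030256671016105
d [-1.32 -9.28 -0.17] rv [ 0.    -0.001  0.   ]
```

```bash
python3 - <<'E'
from h import *
for k in range(3): vision.grab_frame("wrist")
s=state();f=wcam(vision.grab_frame("wrist"),s);print(s["time_s"],s["tool_pos"],s["orientation"])
for n,z in(("nest_corner",12),("nest",0),("nest_mark",31),("padlock_large",0),("shackle_tip",19)):
    for d in vision.tip_of("wrist",n): print(n,np.round(d["location"]),round(d["p"],2),onz(f,d["location"],z).round(1))
hsv=cv2.cvtColor(f["pixels"],cv2.COLOR_RGB2HSV)
p=proj(f,(495,-100,12));print("plate px",p,hsv[int(p[0])-20:int(p[0])+21:20,int(p[1])-20:int(p[1])+21:20].tolist())
m=((hsv[...,1]<60)&(hsv[...,2]>50)&(hsv[...,2]<150)).astype(np.uint8);m=cv2.morphologyEx(m,cv2.MORPH_OPEN,np.ones((5,5)))
n,l,st,c=cv2.connectedComponentsWithStats(m);i=l[int(p[0]),int(p[1])];print(i,st[i])
cs=max(cv2.findContours((l==i).astype(np.uint8),0,2)[0],key=len)
W=np.array([onz(f,(q[0][1],q[0][0]),12)[:2] for q in cs],np.float32);print(cv2.minAreaRect(W))
ap=cv2.approxPolyDP(cs,8,True)[:,0];print([(q.tolist(),onz(f,(q[1],q[0]),12)[:2].round(1).tolist()) for q in ap])
# bright fence blobs
m=((hsv[...,1]<50)&(hsv[...,2]>160)).astype(np.uint8);n,l,st,c=cv2.connectedComponentsWithStats(m)
for i in range(1,n):
    w=onz(f,c[i][::-1],22)
    if st[i,4]>60 and np.hypot(w[0]-530,w[1]+70)<70: print("fence",st[i],w.round(1))
E
```

```text
25.5667 [485.0166733    7.42586549  43.4602592 ] [ 1.79989412e+02 -6.48177231e-02  1.75173206e+02]
nest_corner [368. 228.] 0.86 [552.8 -60.1  12. ]
nest [301. 172.] 0.9 [507.2 -92.    0. ]
nest_mark [358. 178.] 0.9 [529.2 -81.2  31. ]
padlock_large [353. 317.] 0.93 [554.8  -1.7   0. ]
shackle_tip [296. 322.] 0.63 [502.5   6.3  19. ]
plate px [293.46864399 146.97841624] [[[13, 18, 130], [21, 19, 132], [15, 16, 130]], [[13, 18, 130], [19, 16, 129], [23, 17, 136]], [[13, 17, 133], [18, 20, 128], [18, 20, 127]]]
3 [   28   212   338   268 43624]
((546.6878662109375, -90.65278625488281), (249.55364990234375, 203.6128387451172), 85.15522766113281)
[([62, 216], [443.0, -136.6]), ([99, 386], [559.8, -148.0]), ([138, 389], [564.4, -122.7]), ([28, 479], [637.6, -223.6]), ([86, 479], [641.2, -180.8]), ([199, 367], [550.5, -78.6]), ([213, 370], [553.6, -69.9]), ([188, 399], [575.4, -90.9]), ([157, 477], [643.7, -127.9]), ([213, 433], [606.0, -79.3]), ([210, 479], [649.0, -89.3]), ([365, 479], [658.7, 25.1]), ([364, 454], [634.3, 25.5]), ([271, 459], [633.4, -41.8]), ([265, 395], [576.5, -38.5]), ([217, 400], [577.9, -71.5]), ([264, 391], [573.2, -38.7]), ([242, 213], [449.9, -34.6])]
fence [252 301  26  59 747] [519.5 -29.3  22. ]
fence [221 332  19  33 287] [526.9 -52.7  22. ]
fence [104 372  12  11  77] [ 545.5 -131.6   22. ]
```

Call:
send_rows([
  [-0.4, -3.2, 0, 0, 0, 0, 0.3],
  [-0.9, -6.4, 0, 0, 0, 0, 0.3],
  [-1.3, -9.2, 0, 0, 0, 0, 0.3],
  [-1.3, -9.2, 2, 0, 0, 0, 0.3],
  [-1.3, -9.2, 4, 0, 0, 0, 0.3],
])

```text
time_s: 26.28
tool_pos: [493.4, -84.7, 5.3]
orientation: [-179.9, 0.3, 175.4]
ft_force: [0.1, 0.0, -1.5]
width: 0.38
gripper_force: 60.5
```

Call:
send_rows([
  [0, 0, 1, 0, 0, 0, 0.3],
  [0, 0, 1.8, 0, 0, 0, 0.3],
  [0, 0, 2.0, 0, 0, 0, 0.3],
  [0, 0, 2.0, 0, 0, 0, 0.3],
])

```text
time_s: 26.62
tool_pos: [490.9, -82.8, -16.5]
orientation: [180.0, -0.1, 175.5]
ft_force: [0.4, 0.7, -2.0]
width: 0.379
gripper_force: 60.5
```

Call:
send_rows([
  [0, 0, 0.1, 0, 0, 0, 0.3],
  [0, 0, 0.2, 0, 0, 0, 0.3],
  [0, 0, 0.3, 0, 0, 0, 0.3],
  [0, 0, 0.3, 0, 0, 0, 0.3],
])

```text
time_s: 26.95
tool_pos: [491.6, -83.6, -18.6]
orientation: [-180.0, 0.1, 175.4]
ft_force: [-0.0, 0.5, -3.1]
width: 0.374
gripper_force: 60.5
```

Call:
send_rows([
  [0, 0, 0.1, 0, 0, 0, 0.3],
  [0, 0, 0.2, 0, 0, 0, 0.3],
  [0, 0, 0.2, 0, 0, 0, 0.3],
])

```text
time_s: 27.2
tool_pos: [491.4, -83.6, -21.0]
orientation: [-180.0, 0.0, 175.4]
ft_force: [0.3, 0.2, -1.3]
width: 0.376
gripper_force: 60.6
```

```bash
python3 - <<'E'
from h import *
for k in range(2): vision.grab_frame("wrist")
s=state();f=wcam(vision.grab_frame("wrist"),s);print(s["time_s"],s["tool_pos"],s["orientation"],s["ft_force"])
for c in("wrist","side"):
  if c=="side": f=vision.grab_frame("side")
  for n,z in(("nest_corner",12),("nest",0),("nest_mark",31),("padlock_large",12),("shackle_tip",21.5)):
    for d in vision.tip_of(c,n): print(c,n,np.round(d["location"]),round(d["p"],2),onz(f,d["location"],z).round(1))
E
```

```text
27.3 [491.44825874 -83.621931   -20.87612763] [-1.79995409e+02  2.56998529e-02  1.75421372e+02] [-0.38709594  0.37059711 -1.22943772]
wrist nest_corner [424. 380.] 0.94 [549.6 -60.3  12. ]
wrist nest_mark [428. 381.] 0.3 [532.5 -61.8  31. ]
wrist padlock_large [357. 319.] 0.85 [509.1 -86.3  12. ]
wrist shackle_tip [296. 324.] 0.94 [474.4 -81.1  21.5]
side nest_corner [264. 340.] 0.92 [545.9 -52.1  12. ]
side nest [264. 359.] 0.93 [504.2 -91.1   0. ]
side nest_mark [254. 345.] 0.77 [542.4 -79.6  31. ]
side padlock_large [261. 356.] 0.63 [512.4 -86.7  12. ]
```

Call:
send_rows([
  [0, 0, 0.1, 0, 0, 0, 0.3],
  [0, 0, 0.2, 0, 0, 0, 0.3],
  [-0.2, 0, 0.2, 0, 0, 0, 0.3],
  [-0.4, 0, 0.2, 0, 0, 0, 0.3],
  [-0.6, 0, 0.2, 0, 0, 0, 0.3],
])

```text
time_s: 28.32
tool_pos: [497.6, -84.3, -21.2]
orientation: [-180.0, -0.0, 175.4]
ft_force: [-5.8, 0.6, 12.6]
width: 0.373
gripper_force: 66.4
```

Call:
send_rows([
  [-0.1, 0, 0, 0, 0, 0, 0.3],
  [-0.2, 0, 0, 0, 0, 0, 0.3],
  [-0.2, 0, 0, 0, 0, 0, 0.3],
])

```text
time_s: 28.57
tool_pos: [499.1, -84.4, -21.2]
orientation: [-180.0, -0.1, 175.5]
ft_force: [-8.2, 0.1, 14.0]
width: 0.376
gripper_force: 67.0
```

Call:
send_rows([
  [-0.1, 0, 0, 0, 0, 0, 0.3],
  [-0.1, 0, 0, 0, 0, 0, 0.3],
])

```text
time_s: 28.73
tool_pos: [499.0, -84.5, -21.2]
orientation: [-180.0, -0.3, 175.5]
ft_force: [-11.1, 1.1, 17.3]
width: 0.377
gripper_force: 68.1
```

Call:
send_rows([
  [-0.05, 0.1, -0.05, 0, 0, 0, 0.3],
  [-0.05, 0.25, -0.05, 0, 0, 0, 0.3],
  [-0.05, 0.4, -0.05, 0, 0, 0, 0.3],
  [-0.05, 0.5, -0.05, 0, 0, 0, 0.3],
  [-0.05, 0.5, -0.05, 0, 0, 0, 0.3],
])

```text
time_s: 29.15
tool_pos: [499.3, -81.7, -21.2]
orientation: [-179.7, -0.3, 175.5]
ft_force: [-13.5, -7.7, 13.7]
width: 0.382
gripper_force: 68.3
```

Call:
send_rows([
  [0, 0.1, 0, 0, 0, 0, 0.3],
  [0, 0.2, 0, 0, 0, 0, 0.3],
  [0, 0.2, 0, 0, 0, 0, 0.3],
])

```text
time_s: 29.4
tool_pos: [499.5, -79.8, -21.2]
orientation: [-179.7, -0.3, 175.5]
ft_force: [-12.1, -8.5, 13.7]
width: 0.378
gripper_force: 68.4
```

Call:
send_rows([
  [0, 0.1, 0, 0, 0, 0, 0.3],
  [0, 0.1, 0, 0, 0, 0, 0.3],
])

```text
time_s: 29.57
tool_pos: [499.6, -78.8, -21.2]
orientation: [-179.7, -0.3, 175.5]
ft_force: [-12.1, -8.5, 13.8]
width: 0.38
gripper_force: 68.4
```

Call:
send_rows([
  [0, 0.1, 0, 0, 0, 0, 0.3],
  [0, 0.2, 0, 0, 0, 0, 0.3],
  [0, 0.2, 0, 0, 0, 0, 0.3],
])

```text
time_s: 29.82
tool_pos: [499.7, -78.0, -21.1]
orientation: [-179.6, -0.3, 175.5]
ft_force: [-12.5, -12.6, 12.5]
width: 0.376
gripper_force: 67.9
```

Call:
send_rows([
  [0, 0.1, 0, 0, 0, 0, 0.3],
  [0, 0.15, 0, 0, 0, 0, 0.3],
  [0, 0.15, 0, 0, 0, 0, 0.3],
])

```text
time_s: 30.07
tool_pos: [499.7, -78.0, -21.1]
orientation: [-179.4, -0.3, 175.5]
ft_force: [-13.7, -18.4, 12.4]
width: 0.382
gripper_force: 67.9
```

Call:
send_rows([
  [-0.1, 0, -0.03, 0, 0, 0, 0.3],
  [-0.15, 0, -0.06, 0, 0, 0, 0.3],
  [-0.15, 0, -0.06, 0, 0, 0, 0.3],
])

```text
time_s: 30.32
tool_pos: [499.5, -78.0, -21.1]
orientation: [-179.4, -0.5, 175.5]
ft_force: [-17.6, -19.0, 14.9]
width: 0.377
gripper_force: 68.2
```

```bash
python3 - <<'E'
from pl import *
for k in range(1): vision.grab_frame("wrist")
s=state();f=wcam(vision.grab_frame("wrist"),s);print(s["time_s"],s["tool_pos"],s["orientation"],s["ft_force"],s["torque"])
for n,z in(("nest_corner",12),("padlock_large",12),("shackle_tip",21.5)):
    for d in vision.tip_of("wrist",n): print(n,np.round(d["location"]),round(d["p"],2),onz(f,d["location"],z).round(1))
px=f["pixels"];np.save("last.npy",px)
g=cv2.cvtColor(px,cv2.COLOR_RGB2GRAY)
L=cv2.createLineSegmentDetector().detect(g)[0][:,0]
for a in L:
    P,Q=onz(f,(a[1],a[0]),22)[:2],onz(f,(a[3],a[2]),22)[:2];m=(P+Q)/2;ln=np.hypot(*(P-Q))
    if ln>13 and abs(m[0]-525)<60 and abs(m[1]+80)<75: print(P.round(1),Q.round(1),ln.round(1),"ang",(np.degrees(np.arctan2(Q[1]-P[1],Q[0]-P[0]))%90).round(1),a.round(0))
E
```

```text
30.3667 [499.56564708 -77.94322124 -21.06902921] [-179.42187654   -0.52185292  175.49694571] [-17.8997371  -17.84419388  13.08971693] [-2.79310327  2.8074315  -0.23724405]
nest_corner [416. 365.] 0.97 [551.6 -60.8  12. ]
padlock_large [354. 318.] 0.57 [516.1 -80.2  12. ]
shackle_tip [297. 319.] 0.85 [483.  -77.1  21.5]
[490.5 -93. ] [512.8 -95.3] 22.5 ang 84.0 [281. 317. 281. 364.]
[501.1 -98.8] [482.7 -93. ] 19.2 ang 72.3 [270. 341. 279. 299.]
[557.6 -80.8] [554.4 -66.2] 15.0 ang 12.5 [324. 446. 356. 438.]
[552.5 -96.9] [557.7 -82.9] 14.9 ang 69.8 [288. 439. 320. 446.]
[ 533.6 -104.1] [ 550.9 -105.5] 17.4 ang 85.5 [267. 406. 268. 437.]
[508.3 -49.7] [486.2 -54.6] 22.6 ang 12.7 [391. 348. 377. 301.]
[485.2 -59.7] [506.1 -56.5] 21.1 ang 8.8 [364. 300. 374. 345.]
[582.2 -14.3] [557.2 -30.4] 29.8 ang 32.7 [470. 479. 436. 439.]
[560.6  -3.1] [549.7 -11.2] 13.5 ang 36.9 [497. 442. 480. 423.]
[554.3 -33.4] [579.2 -31.3] 25.0 ang 4.9 [429. 434. 433. 476.]
[483.  -98.1] [ 504.2 -106.6] 22.8 ang 68.2 [266. 301. 252. 348.]
[485.8 -65.7] [482.5 -81.3] 15.9 ang 78.2 [348. 302. 308. 297.]
[540.9 
[... 1504 characters left out ...]
4.8 -56.3] 20.5 ang 84.7 [380. 362. 377. 402.]
[ 511.8 -100.9] [ 526.4 -102.2] 14.6 ang 84.9 [268. 363. 269. 392.]
[513.6 -58.4] [531.3 -59.6] 17.7 ang 85.8 [370. 361. 369. 396.]
[ 568.6 -106.4] [ 553.  -105.6] 15.7 ang 86.8 [271. 467. 269. 441.]
[556.2 -58.4] [578.7 -60.4] 22.6 ang 84.8 [374. 441. 371. 478.]
[582.3  -7.6] [560.  -20.7] 25.9 ang 30.4 [484. 478. 458. 443.]
[476.3 -85.3] [462.4 -85.4] 13.9 ang 0.6 [296. 283. 292. 249.]
[557.5 -25.3] [581.4  -9.4] 28.8 ang 33.7 [447. 439. 480. 477.]
[559.5 -20.8] [538.6 -21.1] 20.9 ang 0.9 [458. 442. 458. 404.]
[ 571.4 -158.8] [ 550.2 -139.1] 29.0 ang 47.0 [162. 477. 195. 440.]
[ 540.8 -160.6] [ 527.9 -145.5] 19.8 ang 40.4 [143. 426. 171. 401.]
```

Call:
send_rows([
  [0, 0, 0, 0, 0, -0.008, 0.3],
  [0, 0, 0, 0, 0, -0.008, 0.3],
])

```text
time_s: 30.73
tool_pos: [499.6, -78.0, -21.1]
orientation: [-179.4, -0.5, 175.9]
ft_force: [-17.1, -18.0, 13.7]
width: 0.376
gripper_force: 67.4
```

```bash
python3 -c "
from h import *
s=state();print(s['tool_pos'],s['orientation'],s['ft_force'],s['torque'])"
```

```text
[499.62197189 -78.03760058 -21.06829466] [-179.42293426   -0.51067397  175.93568974] [-17.06264112 -18.00417831  13.67654855] [-2.7609018   2.82269975 -0.43830865]
```

Call:
send_rows([
  [0, 0, 0, 0, 0, -0.008, 0.3],
  [0, 0, 0, 0, 0, -0.008, 0.3],
])

```text
time_s: 30.9
tool_pos: [499.7, -78.2, -21.1]
orientation: [-179.4, -0.5, 176.4]
ft_force: [-17.2, -19.4, 13.3]
width: 0.376
gripper_force: 67.1
```

```bash
python3 -c "
from h import *
s=state();print(s['tool_pos'],s['orientation'],s['ft_force'],s['torque'])"
```

```text
[499.68188979 -78.18482528 -21.05351349] [-179.41675218   -0.5048735   176.37040633] [-17.20512274 -19.41472326  13.27931651] [-2.852143    2.76681297 -0.62072179]
```

Call:
send_rows([
  [0, 0, 0, 0, 0, -0.008, 0.3],
  [0, 0, 0, 0, 0, -0.008, 0.3],
])

```text
time_s: 31.07
tool_pos: [499.7, -78.3, -21.1]
orientation: [-179.4, -0.5, 176.8]
ft_force: [-16.9, -19.3, 13.3]
width: 0.379
gripper_force: 67.3
```

```bash
python3 -c "
from h import *
s=state();print(s['tool_pos'],s['orientation'],s['ft_force'],s['torque'])"
```

```text
[499.71754785 -78.34925172 -21.05578925] [-179.40873376   -0.50167269  176.80133572] [-16.85269371 -19.31250645  13.27751157] [-2.97602781  2.7624333  -0.6499124 ]
```

Call:
send_rows([
  [0, 0, 0, 0, 0, -0.008, 0.3],
  [0, 0, 0, 0, 0, -0.008, 0.3],
])

```text
time_s: 31.23
tool_pos: [499.8, -78.5, -21.1]
orientation: [-179.4, -0.5, 177.2]
ft_force: [-17.7, -20.7, 13.0]
width: 0.375
gripper_force: 67.3
```

```bash
python3 -c "
from pl import *
s=state();print(s['tool_pos'],s['orientation'],s['ft_force'],s['torque'])
f=wcam(vision.grab_frame('wrist'),s)
g=cv2.cvtColor(f['pixels'],cv2.COLOR_RGB2GRAY)
for a in cv2.createLineSegmentDetector().detect(g)[0][:,0]:
    P,Q=onz(f,(a[1],a[0]),22)[:2],onz(f,(a[3],a[2]),22)[:2];m=(P+Q)/2;ln=np.hypot(*(P-Q));A=(np.degrees(np.arctan2(Q[1]-P[1],Q[0]-P[0]))%90)
    if ln>13 and abs(m[0]-515)<60 and abs(m[1]+80)<75 and 82<A<90: print(P.round(1),Q.round(1),ln.round(1),A.round(1))
"
```

```text
[499.77047348 -78.48555309 -21.05461145] [-179.40246494   -0.49721713  177.23445417] [-17.72967256 -20.65885971  12.95089831] [-3.1087708   2.70499882 -0.85144157]
[491.1 -93.8] [512.9 -95.4] 21.8 85.8
[514.9 -62.5] [495.3 -61.8] 19.6 88.0
[ 533.9 -103.5] [ 552.6 -104.5] 18.8 86.9
[496.8 -66.8] [513.4 -67.8] 16.7 86.7
[511.2 -91.2] [494.8 -89. ] 16.6 82.4
[490.5 -86.8] [490.8 -70.9] 15.9 88.8
[ 483.7 -137.4] [ 441.6 -133.5] 42.4 84.8
[ 512.7 -100.6] [ 533.2 -102.9] 20.6 83.5
[450.5 -38.6] [484.  -41.7] 33.6 84.8
[ 509.9 -139.8] [ 485.9 -137.5] 24.1 84.7
[486.5  19.3] [485.9 -41.4] 60.7 89.4
[ 485.8 -139.8] [ 485.6 -158.4] 18.6 89.5
[485.1 -41.9] [504.2 -43.5] 19.2 85.2
[507.4 -69.9] [505.7 -89.4] 19.5 84.9
[519.3 -67.1] [516.7 -95.4] 28.5 84.8
[ 483.4 -152.4] [ 483.6 -138.3] 14.0 89.3
[553.6 -60. ] [536.2 -58.9] 17.4 86.4
[524.8 -99.6] [505.5 -98.6] 19.3 87.1
[508.3 -58.2] [530.3 -59.1] 22.0 87.7
[514.6 -54.6] [534.4 -55.7] 19.8 86.9
[ 531.8 -103.9] [ 512.6 -102.3] 19.3 85.1
[555.8 -57.1] [578.4 -58.6] 22.6 86.2
```

Call:
send_rows([
  [0, 0, 0, 0, 0, 0.012, 0.3],
  [-0.02, 0.02, 0, 0, 0, 0.024, 0.3],
  [-0.04, 0.04, 0, 0, 0, 0.024, 0.3],
  [-0.04, 0.04, 0, 0, 0, 0.024, 0.3],
])

```text
time_s: 31.62
tool_pos: [499.7, -78.2, -21.1]
orientation: [-179.3, -0.6, 176.0]
ft_force: [-19.3, -20.3, 15.3]
width: 0.375
gripper_force: 68.2
```

```bash
python3 -c "
from pl import *
s=state();print(s['tool_pos'],s['orientation'],s['ft_force'],s['torque'])
f=wcam(vision.grab_frame('wrist'),s)
for n,z in(('nest_corner',12),('padlock_large',12),('shackle_tip',21.5)):
    for d in vision.tip_of('wrist',n): print(n,np.round(d['location']),round(d['p'],2),onz(f,d['location'],z).round(1))
g=cv2.cvtColor(f['pixels'],cv2.COLOR_RGB2GRAY)
for a in cv2.createLineSegmentDetector().detect(g)[0][:,0]:
    P,Q=onz(f,(a[1],a[0]),31)[:2],onz(f,(a[3],a[2]),31)[:2];m=(P+Q)/2;ln=np.hypot(*(P-Q));A=(np.degrees(np.arctan2(Q[1]-P[1],Q[0]-P[0]))%90)
    if ln>13 and abs(m[0]-515)<60 and abs(m[1]+80)<45 and 82<A<90: print(P.round(1),Q.round(1),ln.round(1),A.round(1))
"
```

```text
[499.66045853 -78.19785609 -21.0573366 ] [-179.34859763   -0.56888675  175.98036656] [-19.34254437 -20.28516828  15.33303335] [-3.0431728   3.009172   -0.27904544]
nest_corner [414. 366.] 0.61 [550.6 -60.2  12. ]
padlock_large [355. 318.] 0.56 [516.4 -80.7  12. ]
shackle_tip [297. 323.] 0.71 [483.5 -76.   21.5]
[487.3 -91.9] [505.9 -93.6] 18.7 84.8
[ 521. -101.] [ 542.7 -103.1] 21.8 84.6
[491.  -66.9] [506.4 -67.8] 15.5 86.6
[485.3 -84.7] [485.8 -70.8] 13.9 88.2
[448.5 -40.6] [498.3 -45.2] 50.0 84.8
[527.4 -66.4] [514.  -66.4] 13.4 89.8
[501.2 -69.8] [499.4 -87.9] 18.2 84.6
[512.3 -66.5] [509.7 -93.8] 27.4 84.5
[544.5 -60.9] [528.4 -59.8] 16.1 86.2
[ 524.  -101.7] [ 504.9 -100.7] 19.1 87.0
[518.7 -98. ] [499.5 -96.5] 19.2 85.7
[501.9 -59. ] [523.4 -60.2] 21.6 86.9
[507.7 -55.6] [527.3 -57.2] 19.6 85.5
[505.6 -98.9] [519.2 -99.9] 13.6 85.7
[546.6 -58.9] [566.1 -60.6] 19.6 85.0
```

```bash
python3 -c "
from workcell import finish_job
print(finish_job())"
```

```text
the job is handed in; nothing more can be done
None
```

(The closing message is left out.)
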